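Brush out a steel sample vessel and cover it again

ROBOT

A 6-joint arm with a two-finger parallel gripper is mounted at the origin on the work surface. World frame = base frame: x ahead of the robot, y to its left, z up, the work surface at z = 0. Lengths are in mm, angles in degrees, forces in N, time in s.
With the tool pointing down it reaches from about 350 to 850 mm from the base axis. Payload 8.1 kg.
Tool frame: the origin (TCP) lies on the centre line of the jaws, within the pads' length; the fingertips stand r.tip_extent ahead of it and the grasp point (between the pads) lies 8 mm behind it (r.tip_extent is the distance from the TCP to the fingertips, in mm); z points along the fingers, y is the direction in which the jaws open and shut (so a half turn about z gives the same grasp; the last joint's range is limited). The gripper opens to 85 mm and grips with 20 to 120 N. Pads are 22 mm wide; open, the fingers measure 114 mm over their backs; the gripper's body (76 mm by 85 mm) begins 54 mm behind the grasp point. The pads swing forward as they close: fully open they stand 13 mm farther back than shut.
Start: joints at [71.368, 7.471, 85.268, -0, 87.261, -4.893], TCP at [142.483, 582.841, 242.292] pointing down, gripper open.
Joint ranges: [-169.43, 169.43], [-51.17, 129.36], [1.28, 143.12], [-76.62, 256.62], [0, 156.53], [-152.29, 152.29]. Speed limits (degrees/s): [136.94, 136.94, 159.86, 180, 180, 180].

INTERFACE

Orientations are given as [roll, pitch, yaw] about the fixed x, y, z axes, in that order (R = Rz(yaw) Ry(pitch) Rx(roll)).
In Python, from bench import sense, optics, hand_in, spotter, r gives the robot as it stands.
- The arm moves only by the tool apply_moves, never from a script. Its argument "series" is a list of rows, each a list of 3 entries, a list of its own where there are three numbers: the opening, from 0 (shut) to 1 (fully open), then the shift along the world's x, y, z in m, then the turn about the world's z in rad. In form: [[grip, [x, y, z], turn], ...]. A call has 1 to 5 rows; each row is the pose to reach, as a shift and turn from the pose measured when the call began; what a row does not reach only later rows make up. A row lasts 1/8 s, in which the tool goes at most 62.5 mm and 10.7 degrees, less where a joint would pass 70% of its speed; a pose out of reach is approached as far as the arm can. A call with a gripper value outside its range is refused whole. The fingers move at their own pace and stop on an object; "grip_force" is the grip in N (left out, the last holds). Time passes only in rows, so rows that repeat a pose let the fingers close. It gives the time, the measured TCP pose, the force and the opening at its end, in the units of the state.
- sense(): the state, without advancing time (a new reading comes with each control period).
- optics.snapshot(name): name is "scene" or "side" or "wrist"; returns a dict with "color" (384x512x3 uint8, blue, green, red), "intrinsics" (3x3 intrinsics, pixels), "distortion" ([k1, k2, p1, p2, k3] as OpenCV has them; the pictures are not rectified), "rvec" (rotation vector, rad) and "tvec" (3), from world to camera coordinates, as OpenCV has them. Camera axes: x right, y down, z forward; pixel columns grow to the right and rows downward; lengths in mm; the calibration is good to about 2 mm. A picture is of the moment at which its call begins. There is no depth.
- hand_in(): hands the job in, once; it reports no verdict.
Trained networks look in a picture, given as the dict that the camera call returned (one of the last four; its "shot" number tells which), for a name from the list of things; names that differ only in an ending like _2 or _b are one class to them, and where a whole thing is asked for, a point or a joint stands for the part that bears it (a point fixed in the world has none). Each returns a list of dicts, best first, with "p" (0 to 1); they miss things now and then, are a little off and sometimes report something else, mostly with a low value. They report only what shows in the picture. A call takes as long as a camera call. They do not tell look-alikes from the thing itself.
- spotter.search_frame(picture, query): "xyz" ([x, y, z] in mm, in the coordinates of the camera as it stood for that picture, good to about 4 mm: the middle of the surface that is visible of it).
- spotter.masks_of(picture, query): "mask" (384x512 bool, what is visible of it).
The state is a dict: "time": time; "joint_pos": joint angles; "qd": joint speeds; "joint_efforts": joint torques, N m; "tool_pos": TCP position; "tcp_rot": TCP orientation; "ft_force": force on the tool from outside, world axes, zero at the start; "wrist_torque": the same for the moment, N m; "finger_gap": finger opening in mm.
Only numpy, scipy, OpenCV 4.12 (cv2) and the standard library are available. Lean on these libraries where they do the work, as an engineer would, in place of code of your own. Each camera call takes 0.05 s, during which the arm holds its last target.

TASK

Brush out the steel vessel: lift off its cover and stand it on the foil, take the wide brush from the rack and scrub the bore with it, three full strokes that each go right down to the bottom, drawing the bristles back up to the mouth in between. Then hang the brush back in its empty slot in the rack and put the cover back on the vessel so that it sits home. Set things down rather than drop them, and leave the slim brush, the valve block and the hex driver where they are.

Things in the scene. Friction and masses are not known exactly. Their poses are not given: they have to be found in the camera images.
- vessel_rim (a point): Centre of the mouth of the fixed, upright steel vessel, level with its rim, 110 mm above the bench. Bore 60 mm across, 88 mm deep; outside 76 mm across, with a 92 mm flange 12 mm high at the rim. It is clamped on a bolted plate 130 x 130 x 10 mm; the clamp (34 mm high) stays within 66 mm of the axis. z is up
- vessel_floor (a point): Centre of the bottom of the bore of the same vessel, 88 mm below vessel_rim, 22 mm above the bench. z is up
- lid_knob (a point): Grip point of the loose steel cover that starts seated on the vessel: middle of its round black knob, 32 mm across, from 16 mm below to 16 mm above this point, on a thinner stem. This point is 38 mm above vessel_rim when the cover is seated, 46 mm above the bench when it stands there
- lid: The same cover, 0.5 kg; origin at the centre of its foot, 46 mm below lid_knob. From the foot up: a spigot 48 mm across widening to 54 mm, 8 mm high, that drops into the bore; a disc 92 mm across and 10 mm thick, whose underside (8 mm above the foot) rests on the rim; stem and knob. z is up
- foil: Sheet of foil laid flat on the bench as a clean place, 360 mm (its x) by 340 mm (its y), under 2 mm thick; origin at its centre, at bench level. Its near left quarter (towards -x and +y of its origin) is free
- brush_grip (a point): Grip point of the wide brush, which hangs upright in the rack: middle of its round grey handle, 20 mm across, from 37 mm below to 38 mm above this point. Told from the slim brush by its wide cream bristles, 57 mm across
- brush_tip (a point): Lower tip of the wide brush, 152 mm below brush_grip; z points from the tip to the handle
- brush: The same wide brush, 190 mm long, 0.08 kg; origin at the lower tip, z towards the handle. Bristles 57 mm across (outer ones give way, the inner 48 mm are firm) from 3 to 58 mm above the tip, then a bare stem 6 mm across, a collar 26 mm across and 5 mm thick (underside 110 mm above the tip), then the handle from 115 to 190 mm
- slot_left (a point): Seat of one slot of the fixed brush rack, on top of its two prongs, 130 mm above the bench; x, y are the rack's axes. The slot is 14 mm wide (y) between prongs 12 mm wide, open to -x, from 7 mm behind this point to the prongs' ends 45 mm before it. A brush hangs in it by its collar, stem through the slot, within 10 mm of this point, so brush_grip is 42 mm above it
- slot_right (a point): The same for the other slot, 110 mm from slot_left towards -y. One slot holds the wide brush, the other the slim one, either way round
- rack: The rack: a cross bar 210 mm wide (y) on two rear posts over an 8 mm base, with two pairs of prongs towards -x. A lip at the prongs' ends stands 3 mm above them: lift a hung brush 8 to 15 mm, then draw it out to the rack's -x (80 mm until it is clear) before raising it. Origin under the middle of both slots at bench level, x away from the robot, z up
- slim_brush_grip (a point): Middle of the handle of the slim brush hanging in the other slot: same handle, collar and length as the wide one, but bristles only 18 mm across; both handles reach 210 mm above the bench. A bystander
- valve_mid (a point): Middle of a bystander, 34 mm above its foot: steel valve block with a black star knob on its +y side, about 50 x 82 x 68 mm, standing on the far part of the foil
- driver_mid (a point): Middle of a bystander: hex driver with a black and red handle, 208 mm long (its x), 26 mm thick, lying on the right part of the foil
There are look-alikes about, which are no part of the job. What is shaped like the brush but turquoise or yellow is not meant.

How it is judged (in metres and radians):
On the way, in this order (a step that is already met when the one before it is completed fails the run):
1. the cover stands on the foil, let go (x of lid_knob in the frame of foil between -0.18 and 0.18 m and y of lid_knob in the frame of foil between -0.17 and 0.17 m and height (world z) of lid_knob below 0.054 m and angle between lid_knob's own z axis and vertical below 0.12 rad and contact force between the fingers and lid below 0.3 N and linear speed of lid below 0.03 m/s), for 0.2 s.
2. downstroke 1: the held wide brush reaches the bottom of the bore (tip within 16 mm of it) (horizontal distance between brush_tip and vessel_floor below 0.025 m and contact force between the fingers and brush above 0.5 N and z of brush_tip in the frame of vessel_floor below 0.016 m), for 0.04 s.
3. upstroke 1: the held brush is drawn up over the bore until its bristles reach the mouth (tip 28 mm or more above the bottom) (horizontal distance between brush_tip and vessel_floor below 0.025 m and contact force between the fingers and brush above 0.5 N and z of brush_tip in the frame of vessel_floor above 0.028 m), for 0.04 s.
4. downstroke 2: the held wide brush reaches the bottom of the bore (tip within 16 mm of it) (all of step 2), for 0.04 s.
5. upstroke 2: the held brush is drawn up over the bore until its bristles reach the mouth (tip 28 mm or more above the bottom) (all of step 3), for 0.04 s.
6. downstroke 3: the held wide brush reaches the bottom of the bore (tip within 16 mm of it) (all of step 4), for 0.04 s.
7. the wide brush hangs in a slot of the rack again, let go (((x of brush_grip in the frame of slot_left between -0.03 and 0.015 m and y of brush_grip in the frame of slot_left between -0.01 and 0.01 m and z of brush_grip in the frame of slot_left between 0.036 and 0.047 m) or (x of brush_grip in the frame of slot_right between -0.03 and 0.015 m and y of brush_grip in the frame of slot_right between -0.01 and 0.01 m and z of brush_grip in the frame of slot_right between 0.036 and 0.047 m)) and angle between brush_grip's own z axis and vertical below 0.15 rad and contact force between the fingers and brush below 0.3 N and linear speed of brush below 0.05 m/s), for 0.2 s.
8. the cover sits home on the vessel (all of step 7 and horizontal distance between lid_knob and vessel_rim below 0.006 m and z of lid_knob in the frame of vessel_rim between 0.034 and 0.042 m and angle between lid_knob's own z axis and vertical below 0.05 rad and linear speed of lid below 0.02 m/s), for 0.1 s.
At the end, for the whole second after the job is handed in: Cover home on the vessel: axes within 6 mm, down on the rim within 4 mm, level within 0.05 rad. Wide brush hung by its collar in a rack slot: within 10 mm sideways, 30 mm in front to 15 mm behind the seat, grip point 36 to 47 mm above it, upright within 0.15 rad. Both released and at rest (all of step 8); the robot touches nothing.
It fails at once if the cover is dropped (moves faster than 0.6 m/s out of the fingers) (linear speed of lid above 0.6 m/s and contact force between the fingers and lid below 0.05 N).
It fails at once if the wide brush is dropped (linear speed of brush above 0.6 m/s and contact force between the fingers and brush below 0.05 N).
It fails at once if the slim brush is displaced by more than 25 mm (distance of slim_brush_grip from where it was at the start of the episode above 0.025 m).
It fails at once if the valve block is displaced by more than 25 mm (distance of valve_mid from where it was at the start of the episode above 0.025 m).
It fails at once if the hex driver is displaced by more than 25 mm (distance of driver_mid from where it was at the start of the episode above 0.025 m).
It also fails if it takes over 72 s, if anything falls off the work surface, if the arm or the gripper's body presses on something with over 40 N, if the wrist force passes 120 N, or if a joint passes its speed limit or range.

## Working session

There is one attempt and no reset: what is moved stays moved. The work goes in short steps, Python scripts to look and compute and a tool call to move; the robot and the scene stay as the last step left them, time stands still between calls to the robot, and variables do not carry over. Pictures are saved under pics/ and viewed, and the job is handed in when it is done.

Besides the shell and the picture viewer there is one more tool, called after ">>>" as name(argument=value, ...), one argument or row to a line, values as JSON. apply_moves: Moves the arm, as the interface text tells. Its arguments: {"type":"object","properties":{"series":{"type":"array"},"grip_force":{"type":"number"}},"required":["series"]}

```bash
mkdir -p pics; ls; python3 - <<'E'
from bench import sense, optics, r
import cv2
print(sense()); print(r.tip_extent)
for n in ["scene","side","wrist"]:
    s=optics.snapshot(n); cv2.imwrite(f"pics/a_{n}.png",s["color"]); print(n,s["rvec"],s["tvec"],s["intrinsics"],s["distortion"])
E
```

```text
pics
{'time': 0.0, 'joint_pos': array([ 7.13690301e+01,  7.51402012e+00,  8.53301037e+01, -2.55195017e-03,
        8.72624057e+01, -4.89279537e+00]), 'qd': array([ 0.01264634,  0.06279471, -0.02186169,  0.01095257, -0.04765773,
        0.07380556]), 'joint_efforts': array([-1.76325306e-03, -5.69360447e+01, -5.00558996e+01, -3.14322706e-04,
        1.40367297e-02,  3.76076446e-05]), 'tool_pos': array([142.30902377, 582.32321023, 241.24786596]), 'tcp_rot': array([-1.79893641e+02, -6.54655002e-03,  1.66261944e+02]), 'ft_force': array([-0.45282785,  0.63205176,  0.53186244]), 'wrist_torque': array([-0.04545245,  0.01676506, -0.01892736]), 'finger_gap': 85.49090160460256}
11.0
scene [ 1.68919383  1.52184249 -0.85414513] [ -54.76885481 -209.75824419 1606.38247962] [[378.33896592   0.         255.06565409]
 [  0.         378.33896592 190.48103472]
 [  0.           0.           1.        ]] [-0.11011046  0.          0.          0.          0.        ]
side [ 2.10759263 -0.80836726  0.41591091] [-395.09291322  346.86808237 1433.59786571] [[450.45703819   0.         251.97083505]
 [  0.         450.45703819 195.68676277]
 [  0.           0.           1.        ]] [-0.17367461  0.          0.          0.          0.        ]
wrist [-2.29500084 -1.80152275 -0.2415545 ] [-598.3110218   -34.94902526  378.98282615] [[299.99807054   0.         255.2870824 ]
 [  0.         299.99807054 188.86508895]
 [  0.           0.           1.        ]] [0.01854216 0.         0.         0.         0.        ]
```

View pics/a_scene.png

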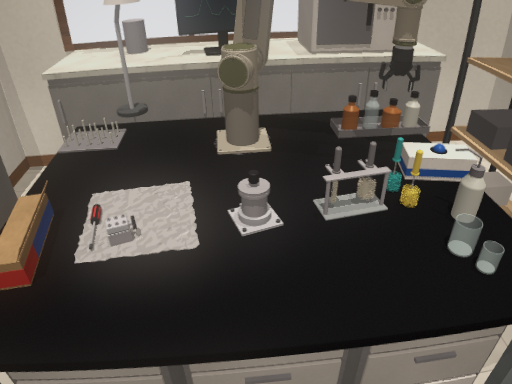

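View pics/a_side.png

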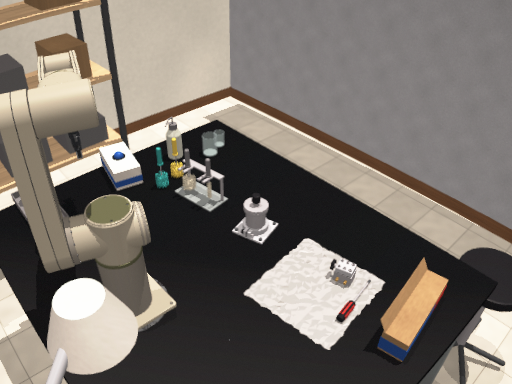

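View pics/a_wrist.png

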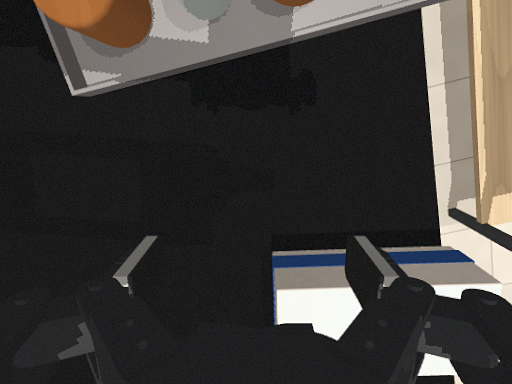

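```bash
cat > h.py <<'E'
from bench import sense, optics, spotter, r
import cv2, numpy as np
def c2w(s,p):
    R=cv2.Rodrigues(np.array(s["rvec"]))[0]; return R.T@(np.array(p)-np.array(s["tvec"]).ravel())
def w2p(s,P):
    p,_=cv2.projectPoints(np.array(P,float).reshape(-1,1,3),np.array(s["rvec"]),np.array(s["tvec"]),s["intrinsics"],np.array(s["distortion"])); return p.reshape(-1,2)
def ray(s,uv):
    q=cv2.undistortPoints(np.array([[uv]],float),s["intrinsics"],np.array(s["distortion"])).ravel()
    R=cv2.Rodrigues(np.array(s["rvec"]))[0]; o=-R.T@np.array(s["tvec"]).ravel(); d=R.T@np.array([q[0],q[1],1]); return o,d/np.linalg.norm(d)
def onz(s,uv,z):
    o,d=ray(s,uv); return o+d*(z-o[2])/d[2]
def tri(rays):
    A=np.zeros((3,3));b=np.zeros(3)
    for o,d in rays:
        M=np.eye(3)-np.outer(d,d);A+=M;b+=M@o
    return np.linalg.solve(A,b)
E
python3 - <<'E'
from h import *
np.set_printoptions(precision=1,suppress=True)
for n in ["scene","side"]:
    s=optics.snapshot(n)
    big=cv2.resize(s["color"],None,fx=1,fy=1)
    if n=="scene": c=s["color"][120:260,60:430]
    else: c=s["color"][110:350,130:450]
    cv2.imwrite(f"pics/b_{n}.png",cv2.resize(c,None,fx=2.1,fy=2.1,interpolation=cv2.INTER_CUBIC))
    for q in ["lid_knob","lid","vessel_rim","foil","brush_grip","brush","slim_brush_grip","rack","slot_left","slot_right","valve_mid","driver_mid"]:
        try:
            L=spotter.search_frame(s,q)
            for d in L[:4]:
                print(n,q,round(d["p"],2),c2w(s,d["xyz"]),w2p(s,c2w(s,d["xyz"]))[0])
            if not L: print(n,q,"none")
        except Exception as e: print(n,q,e)
E
```

```text
scene lid_knob 0.7 [566.2   1.5 116.9] [254.  188.7]
scene lid 0.67 [561.1   6.6 118.5] [255.7 187.1]
scene lid 0.43 [526.9 249.  147.1] [336.7 167.2]
scene vessel_rim 0.6 [589.8  -0.2  28. ] [254.9 218.9]
scene foil 0.83 [ 529.6 -330.     1.9] [145.2 221.5]
scene brush_grip 0.76 [507.9 354.9  80.9] [366.2 180.9]
scene brush_grip 0.72 [449.  473.1  58.5] [393.4 175.3]
scene brush_grip 0.58 [540.  490.8  53.4] [409.9 191. ]
scene brush 0.98 [509.7 356.3  79.5] [366.8 181.6]
scene brush 0.67 [537.5 492.1  56. ] [410.1 189.8]
scene slim_brush_grip 0.65 [528.4 249.7 150.7] [337.3 166.4]
scene rack 0.81 [539.3 301.6   3.8] [349.8 208.3]
scene slot_left 0.58 [538.5 304.5   5.8] [350.7 207.6]
scene slot_right 0.75 [535.2 303.2   9.1] [350.1 206.1]
scene valve_mid 0.73 [ 624.4 -382.2   52.3] [118.2 228.9]
scene valve_mid 0.31 [526.  247.7 147.9] [336.3 166.9]
scene driver_mid 0.65 [ 522.6 -478.9   18.2] [ 96.  219.1]
side lid_knob none
side lid 0.76 [545.   -3.1 122.7] [255.1 204.4]
side vessel_rim 0.9 [519.8 -28.9  26.2] [254.4 230.6]
side foil 0.94 [ 468.7 -356.6   -1.2] [309.6 292.6]
side foil 0.54 [496.5 350.   75.5] [188.5 178.2]
side brush_grip 0.52 [433.2 465.3  55. ] [161.  176.1]
side brush_grip 0.49 [525.6 487.6  57.3] [175.9 165.5]
side brush 0.83 [431.9 468.2  54.2] [160.4 176.1]
side brush 0.8 [496.2 348.9  74.3] [188.7 178.6]
side brush 0.73 [521.9 491.3  57. ] [174.7 165.5]
side brush 0.54 [520.2 285.6   8.9] [203.4 195.8]
side slim_brush_grip 0.62 [521.7 246.6 141.3] [207.9 173.5]
side rack 0.66 [523.4 284.3  10.8] [204.1 195.2]
side slot_left 0.79 [521.9 286.3   8.1] [203.6 195.7]
side slot_right 0.91 [522.6 287.6   6. ] [203.6 195.9]
side valve_mid 0.66 [ 588.1 -391.3   53.7] [342.6 269.3]
side valve_mid 0.26 [515.  -31.3  26.9] [253.8 231.3]
side driver_mid 0.53 [ 493.3 -495.3   21.6] [347.7 308.6]
```

```bash
sleep 0
```

```text
(no output)
```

View pics/b_scene.png

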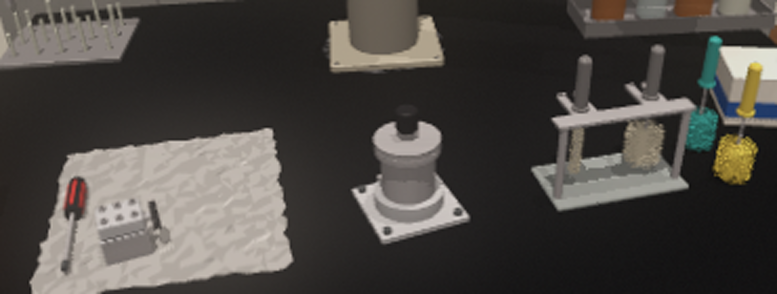

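View pics/b_side.png

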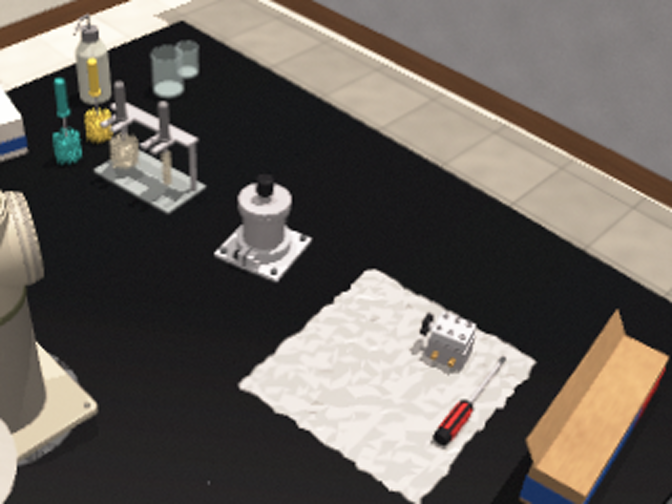

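```bash
python3 - <<'E'
from h import *
np.set_printoptions(precision=1,suppress=True)
a=optics.snapshot("scene");b=optics.snapshot("side")
def f(p): return (60+p[0]/2.1,120+p[1]/2.1)
def g(p): return (130+p[0]/2.1,110+p[1]/2.1)
for n,p,q in [("knob",(406,121),(265,187)),("handleL top",(657,50),(120,86)),("handleR top",(584,62),(163,106))]:
    r1,r2=ray(a,f(p)),ray(b,g(q)); P=tri([r1,r2]); print(n,P,w2p(a,P)[0]-f(p),w2p(b,P)[0]-g(q))
print("foil scene",[onz(a,f(p),1)[:2] for p in [(70,153),(272,130),(291,266),(35,292)]])
print("foil side",[onz(b,g(p),1)[:2] for p in [(372,270),(535,362),(420,502),(240,384)]])
print("rack base scene",[onz(a,f(p),8)[:2] for p in [(533,172),(667,152),(688,180),(563,200)]])
print("rack base side",[onz(b,g(p),8)[:2] for p in [(95,170),(130,140),(205,184),(170,208)]])
for n,s in (("a",a),("b",b)):
  for q in ["brush","lid","slim_brush_grip"]:
    for d in spotter.masks_of(s,q)[:3]:
        m=d["mask"]; ys,xs=np.nonzero(m); print(n,q,round(d["p"],2),len(xs),xs.min(),xs.max(),ys.min(),ys.max())
E
```

```text
knob [551.5   0.2 143.5] [-0.4  0.4] [-0.3 -0.3]
handleL top [504.5 357.7 203.8] [-0.6  0.7] [-0.3 -0.6]
handleR top [523.6 247.7 202.2] [-0.3  0.3] [-0.2 -0.3]
foil scene [array([ 341.3, -539.6]), array([ 311. , -206.4]), array([ 662.4, -163.5]), array([ 680.4, -497.4])]
foil side [array([ 656.9, -173.7]), array([ 692.4, -504.6]), array([ 349.1, -547.9]), array([ 305.7, -213.5])]
rack base scene [array([496.6, 196.2]), array([468.4, 418.8]), array([546.4, 422.4]), array([571.8, 223.2])]
rack base side [array([451.5, 392.3]), array([567.3, 430.6]), array([588.8, 209.8]), array([490.3, 196.5])]
a brush 0.87 502 357 376 142 198
a brush 0.71 380 387 403 137 190
a brush 0.65 487 400 422 150 205
a lid 0.79 601 239 270 170 196
a lid 0.72 2041 313 390 160 220
a slim_brush_grip 0.57 308 330 341 146 202
b brush 0.87 317 181 195 149 189
b brush 0.71 236 155 168 150 187
b brush 0.71 232 170 182 139 177
b lid 0.66 392 243 267 193 213
b slim_brush_grip 0.43 124 206 211 159 195
```

>>> apply_moves(
  series=[
    [1,[0.03,-0.045,0.02],0],
    [1,[0.065,-0.09,0.04],0],
    [1,[0.1,-0.14,0.06],0],
    [1,[0.14,-0.19,0.06],0],
    [1,[0.175,-0.24,0.06],0],
  ],
  grip_force=40,
)

```text
time: 2.48
tool_pos: [317.6, 342.8, 302.9]
tcp_rot: [179.9, 0.1, 166.3]
ft_force: [1.9, 0.7, -0.2]
finger_gap: 85.0
```

>>> apply_moves(
  series=[
    [1,[0.05,-0.03,0],0],
    [1,[0.09,-0.08,0],0],
    [1,[0.13,-0.13,0],0],
    [1,[0.165,-0.18,0],0],
    [1,[0.2,-0.23,0],0],
  ],
)

```text
time: 3.1
tool_pos: [518.5, 111.0, 303.2]
tcp_rot: [179.9, 0.1, 166.3]
ft_force: [0.8, 1.1, 0.4]
finger_gap: 85.3
```

```bash
python3 - <<'E'
from h import *
np.set_printoptions(precision=1,suppress=True)
s=optics.snapshot("wrist"); cv2.imwrite("pics/c1.png",s["color"])
R=cv2.Rodrigues(np.array(s["rvec"]))[0]; print(-R.T@np.array(s["tvec"]).ravel(), R[2], sense()["tool_pos"])
for q in ["lid","lid_knob"]:
  for d in spotter.search_frame(s,q)[:2]: print(q,d["p"],c2w(s,d["xyz"]))
E
```

```text
[452.8 126.4 434.6] [ 0.3 -0.1 -1. ] [521.5 104.6 302.7]
lid 0.95 [542.   14.1 122.5]
lid_knob 0.62 [540.2  11.8 123.4]
```

View pics/c1.png

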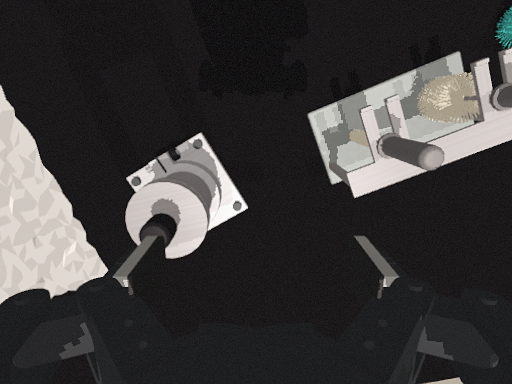

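>>> apply_moves(
  series=[
    [1,[-0.02,-0.05,0.0],0],
    [1,[-0.03,-0.1,0],0],
    [1,[-0.03,-0.1,0],0],
    [1,[-0.03,-0.1,0],0],
  ],
)

```text
time: 3.75
tool_pos: [488.5, 11.0, 302.8]
tcp_rot: [179.9, 0.1, 166.0]
ft_force: [0.1, -0.3, 0.5]
finger_gap: 85.5
```

```bash
python3 - <<'E'
from h import *
np.set_printoptions(precision=1,suppress=True)
s=optics.snapshot("wrist"); cv2.imwrite("pics/c2.png",s["color"])
print(sense()["tool_pos"])
import pickle; pickle.dump(s,open("c2.pkl","wb"))
m=spotter.masks_of(s,"lid")[0]["mask"]; ys,xs=np.nonzero(m);print(xs.min(),xs.max(),ys.min(),ys.max())
x0,x1,y0,y1=xs.min()-30,xs.max()+30,ys.min()-30,ys.max()+30
x0=max(x0,0);y0=max(y0,0);print(x0,y0)
cv2.imwrite("pics/c2z.png",cv2.resize(s["color"][y0:y1,x0:x1],None,fx=4,fy=4,interpolation=cv2.INTER_CUBIC))
E
```

```text
[488.6  11.3 302.8]
220 298 186 260
190 156
```

View pics/c2z.png

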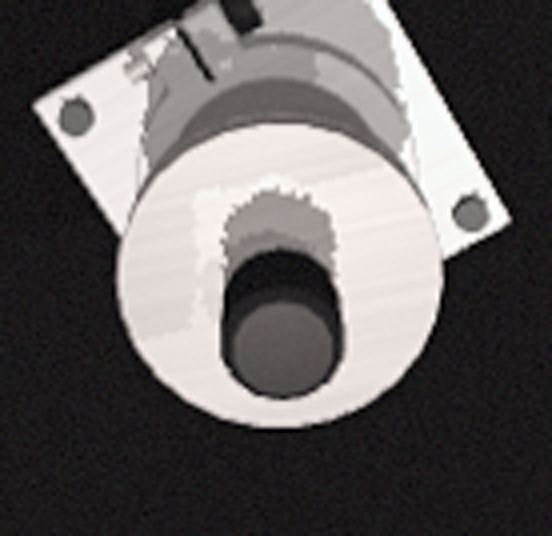

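```bash
python3 - <<'E'
from h import *
import pickle
from scipy.optimize import least_squares
np.set_printoptions(precision=2,suppress=True)
s=pickle.load(open("c2.pkl","rb"))
t=np.linspace(0,2*np.pi,180)
def circ(x,y,z,r): return np.c_[x+r*np.cos(t),y+r*np.sin(t),0*t+z]
def ext(P): p=w2p(s,P); return np.r_[p[:,0].min(),p[:,0].max(),p[:,1].min(),p[:,1].max()]
obs=np.array([190+117/4,190+443/4,156+122/4,156+428/4])-.375
f=lambda v: ext(np.r_[circ(v[0],v[1],120,46),circ(v[0],v[1],110,46)])-obs
o=least_squares(f,[551,0]);print(o.x,o.fun)
# knob: extents
g=lambda v:(ext(np.r_[circ(v[0],v[1],164,16),circ(v[0],v[1],132,16)])-np.array([190+221/4,190+344/4,156+250/4,156+399/4])+.375)[[0,1,3]]
o2=least_squares(g,[551,0]);print(o2.x,o2.fun)
# vessel plate corners z=10
for c in [(35,102),(510,217)]: print(onz(s,(190+c[0]/4-.375,156+c[1]/4-.375),10))
E
```

```text
[552.3   -0.39] [-0.11  0.11 -0.89  1.01]
[548.38   0.56] [-0.92  0.92  0.03]
[506.16 -79.3   10.  ]
[591.63  80.16  10.  ]
```

>>> apply_moves(
  series=[
    [1,[0.05,-0.01,-0.0],0],
    [1,[0.062,-0.0115,-0.05],0],
    [1,[0.062,-0.0115,-0.1],0],
    [1,[0.062,-0.0115,-0.14],0],
    [1,[0.062,-0.0115,-0.16],0],
  ],
)

```text
time: 4.47
tool_pos: [549.2, 1.4, 139.7]
tcp_rot: [180.0, -0.2, 166.2]
ft_force: [-1.1, 0.7, 0.8]
finger_gap: 85.4
```

```bash
python3 - <<'E'
from h import *
print(sense()["tool_pos"],sense()["ft_force"])
for n in ["wrist","side"]:
    s=optics.snapshot(n); c=s["color"]
    if n=="side": c=cv2.resize(c[130:270,190:330],None,fx=4,fy=4)
    cv2.imwrite(f"pics/d_{n}.png",c)
E
```

```text
[549.18937123   1.44093569 139.70806558] [-1.09668408  0.71053731  0.787558  ]
```

View pics/d_wrist.png

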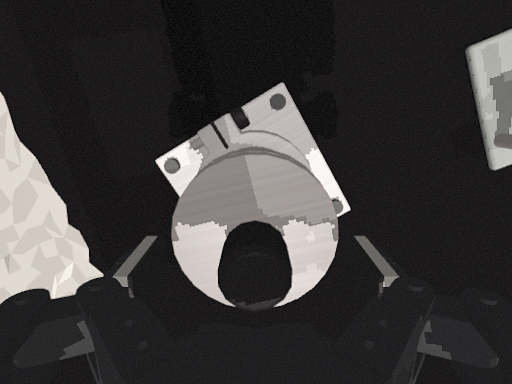

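View pics/d_side.png

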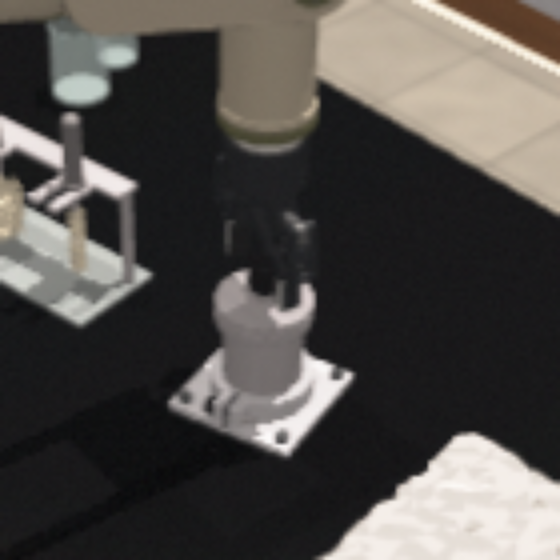

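>>> apply_moves(
  series=[
    [0.5,[0.001,-0.001,0.001],0],
    [0.2,[0.001,-0.001,0.001],0],
    [0.2,[0.001,-0.001,0.001],0],
    [0.2,[0.001,-0.001,0.001],0],
    [0.2,[0.001,-0.001,0.001],0],
  ],
  grip_force=60,
)

```text
time: 5.2
tool_pos: [551.3, -0.0, 143.1]
tcp_rot: [179.9, -0.0, 166.2]
ft_force: [-0.6, 1.4, 5.6]
finger_gap: 30.1
```

>>> apply_moves(
  series=[
    [0.2,[0,0,0],0],
    [0.2,[0,0,0],0],
    [0.2,[0,0,0.005],0],
    [0.2,[0,0,0.015],0],
    [0.2,[0,0,0.03],0],
  ],
)

```text
time: 5.82
tool_pos: [550.8, 0.0, 173.2]
tcp_rot: [179.9, -0.1, 166.2]
ft_force: [-0.4, 0.3, -5.9]
finger_gap: 30.5
```

```bash
python3 - <<'E'
from h import *
print(sense()["tool_pos"],sense()["ft_force"],sense()["finger_gap"])
for n in ["wrist","side"]:
    s=optics.snapshot(n); c=s["color"]
    if n=="side": c=cv2.resize(c[130:270,190:330],None,fx=4,fy=4)
    cv2.imwrite(f"pics/e_{n}.png",c)
E
```

```text
[5.50751744e+02 2.33573724e-02 1.73203199e+02] [-0.42358084  0.28890087 -5.86288019] 30.457747248835673
```

View pics/e_wrist.png

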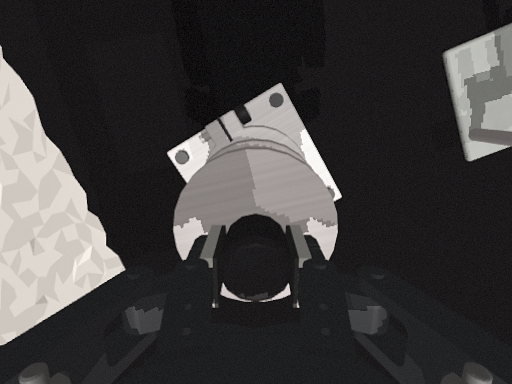

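View pics/e_side.png

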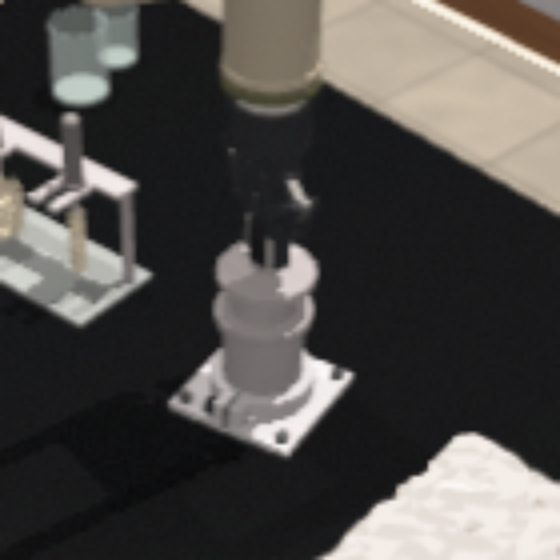

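>>> apply_moves(
  series=[
    [0.2,[-0.01,-0.025,0.015],0],
    [0.2,[-0.04,-0.075,0.015],0],
    [0.2,[-0.065,-0.13,0.015],0],
    [0.2,[-0.09,-0.18,0.015],0],
    [0.2,[-0.115,-0.23,0.0],0],
  ],
)

```text
time: 6.55
tool_pos: [438.0, -232.3, 177.8]
tcp_rot: [180.0, 0.4, 166.2]
ft_force: [1.9, -1.4, -6.2]
finger_gap: 30.3
```

>>> apply_moves(
  series=[
    [0.2,[-0.025,-0.045,-0.015],0],
    [0.2,[-0.03,-0.056,-0.05],0],
    [0.2,[-0.03,-0.056,-0.085],0],
    [0.2,[-0.03,-0.056,-0.105],0],
    [0.2,[-0.03,-0.056,-0.115],0],
  ],
)

```text
time: 7.18
tool_pos: [407.3, -287.9, 61.6]
tcp_rot: [179.9, 0.3, 166.2]
ft_force: [0.9, -0.6, -6.0]
finger_gap: 30.4
```

```bash
python3 - <<'E'
from h import *
print(sense()["tool_pos"],sense()["ft_force"],sense()["finger_gap"])
for n in ["side"]:
    s=optics.snapshot(n); c=s["color"]
    if n=="side": c=cv2.resize(c[200:350,220:400],None,fx=4,fy=4)
    cv2.imwrite(f"pics/f_{n}.png",c)
E
```

```text
[ 407.32188919 -287.90123888   61.5568287 ] [ 0.93533437 -0.58458806 -6.03628514] 30.366362356060705
```

View pics/f_side.png

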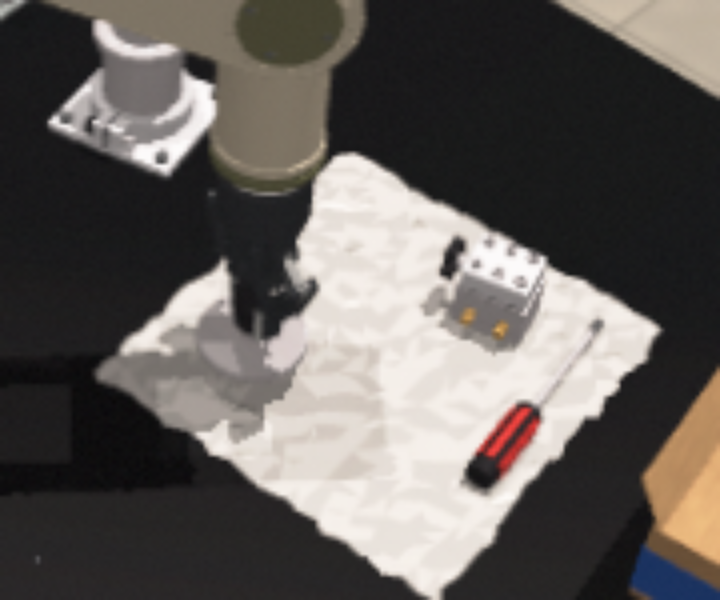

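>>> apply_moves(
  series=[
    [0.2,[0,0,-0.01],0],
    [0.2,[0,0,-0.015],0],
    [0.2,[0,0,-0.018],0],
    [0.2,[0,0,-0.02],0],
    [0.2,[0,0,-0.02],0],
  ],
)

```text
time: 7.85
tool_pos: [407.5, -287.9, 41.3]
tcp_rot: [179.9, 0.4, 166.2]
ft_force: [-0.1, 0.4, -5.8]
finger_gap: 30.2
```

>>> apply_moves(
  series=[
    [0.2,[0,0,-0.001],0],
    [0.2,[0,0,-0.002],0],
    [0.2,[0,0,-0.002],0],
  ],
)

```text
time: 8.22
tool_pos: [407.8, -288.1, 41.1]
tcp_rot: [179.9, 0.4, 166.2]
ft_force: [-6.0, 7.0, 12.9]
finger_gap: 30.4
```

>>> apply_moves(
  series=[
    [0.3,[0,0,0.0005],0],
    [0.5,[0,0,0.0005],0],
    [0.8,[0,0,0.0005],0],
    [1,[0,0,0.0005],0],
    [1,[0,0,0.0005],0],
  ],
)

```text
time: 8.85
tool_pos: [408.0, -288.2, 41.7]
tcp_rot: [179.9, 0.4, 166.2]
ft_force: [-0.3, -0.2, -1.6]
finger_gap: 85.1
```

>>> apply_moves(
  series=[
    [1,[0,0,0.01],0],
    [1,[0,0,0.05],0],
    [1,[0,0.0,0.11],0],
    [1,[0.02,0.05,0.16],0.0],
    [1,[0.04,0.1,0.2],0.1],
  ],
)

```text
time: 9.48
tool_pos: [443.8, -199.2, 235.3]
tcp_rot: [180.0, 0.5, 171.9]
ft_force: [0.7, -0.2, -0.5]
finger_gap: 85.4
```

```bash
python3 - <<'E'
from h import *
np.set_printoptions(precision=1,suppress=True)
print(sense()["tool_pos"],sense()["ft_force"],sense()["finger_gap"])
for n in ["side","scene"]:
    s=optics.snapshot(n); c=s["color"]
    if n=="side": c=cv2.resize(c[180:350,200:400],None,fx=3.5,fy=3.5)
    else: c=cv2.resize(c[160:260,70:300],None,fx=3.3,fy=3.3)
    cv2.imwrite(f"pics/g_{n}.png",c)
    for d in spotter.search_frame(s,"lid")[:3]: print(n,d["p"],c2w(s,d["xyz"]))
E
```

```text
[ 443.8 -199.2  235.3] [ 0.7 -0.2 -0.5] 85.39246694125396
side 0.83 [ 402.9 -292.8   24.3]
scene 0.73 [ 419.5 -277.4   17.3]
scene 0.53 [ 626.6 -383.1   48.8]
scene 0.39 [536.4 302.2  10.9]
```

View pics/g_side.png

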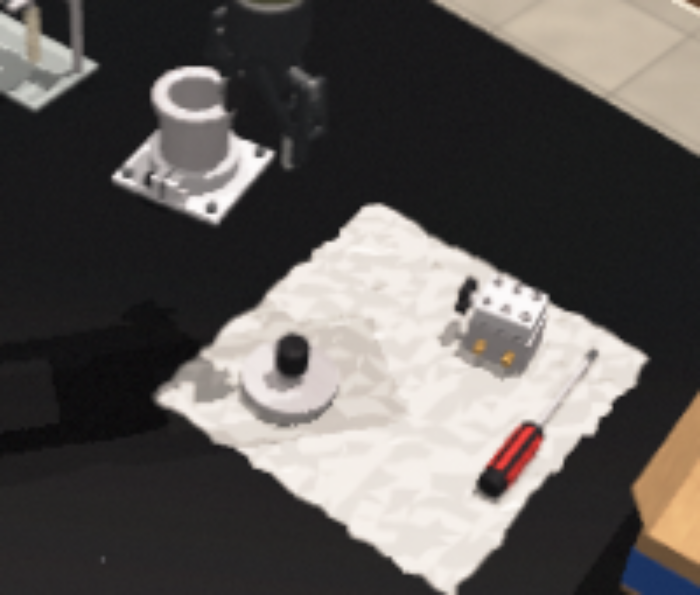

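View pics/g_scene.png

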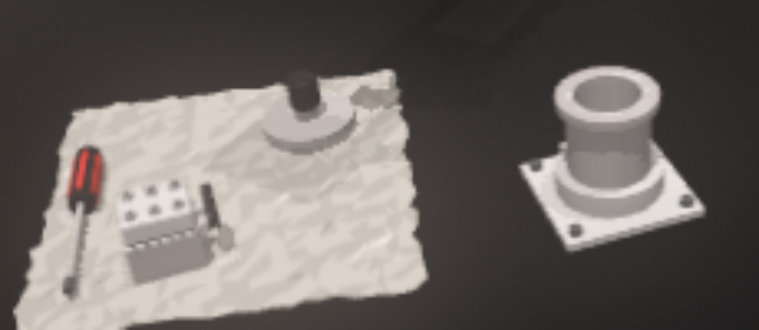

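>>> apply_moves(
  series=[
    [1,[0.01,0.05,0.02],0],
    [1,[0.02,0.1,0.04],0],
    [1,[0.03,0.155,0.065],0.0],
    [1,[0.045,0.21,0.065],0.1],
    [1,[0.045,0.21,0.065],0.2],
  ],
)

```text
time: 10.3
tool_pos: [489.1, 13.3, 297.6]
tcp_rot: [180.0, 0.4, -176.2]
ft_force: [0.7, -0.7, 1.1]
finger_gap: 85.2
```

```bash
python3 - <<'E'
from h import *
import pickle
s=optics.snapshot("wrist"); cv2.imwrite("pics/h.png",s["color"]); pickle.dump(s,open("h.pkl","wb"))
print(sense()["tool_pos"])
cv2.imwrite("pics/hz.png",cv2.resize(s["color"][140:290,180:340],None,fx=4,fy=4,interpolation=cv2.INTER_CUBIC))
E
```

```text
[488.81843939  11.67650171 297.35990149]
```

View pics/hz.png

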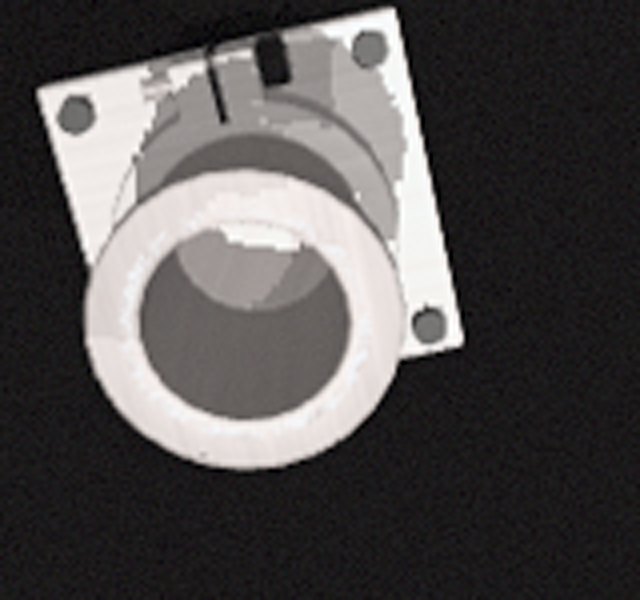

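```bash
python3 - <<'E'
from h import *
import pickle
from scipy.optimize import least_squares
np.set_printoptions(precision=2,suppress=True)
s=pickle.load(open("h.pkl","rb"))
t=np.linspace(0,2*np.pi,180)
def circ(x,y,z,r): return np.c_[x+r*np.cos(t),y+r*np.sin(t),0*t+z]
def ext(P): p=w2p(s,P); return np.r_[p[:,0].min(),p[:,0].max(),p[:,1].min(),p[:,1].max()]
E=lambda a,b,c,d: np.array([180+a/4,180+b/4,140+c/4,140+d/4])-.375
for o,z,rr in ((E(85,403,170,468),110,46),(E(140,350,220,418),110,30)):
    f=lambda v: ext(circ(v[0],v[1],z,rr))-o
    q=least_squares(f,[551,0]);print(q.x,q.fun)
    f=lambda v: ext(circ(v[0],v[1],z,v[2]))-o
    q=least_squares(f,[551,0,30]);print(q.x,q.fun)
E
```

```text
[550.44  -0.03] [-0.69  0.69 -0.43  0.56]
[550.31  -0.04  45.3 ] [-0.07  0.07  0.07 -0.08]
[549.39   0.17] [-0.13  0.13  0.11 -0.12]
[549.39   0.17  29.99] [-0.12  0.12  0.12 -0.13]
```

>>> apply_moves(
  series=[
    [1,[0,0.06,0.02],0],
    [1,[-0.01,0.12,0.03],0.05],
    [1,[-0.02,0.18,0.03],0.1],
    [1,[-0.03,0.24,0.03],0.1],
    [1,[-0.04,0.3,0.03],0.105],
  ],
)

```text
time: 10.98
tool_pos: [448.8, 311.8, 326.1]
tcp_rot: [-179.9, 0.3, -170.2]
ft_force: [1.3, 0.2, 0.2]
finger_gap: 85.7
```

>>> apply_moves(
  series=[
    [1,[0,0.03,0],0],
    [1,[0,0.03,0],0],
  ],
)

```text
time: 11.22
tool_pos: [448.6, 342.0, 324.0]
tcp_rot: [-179.8, 0.1, -170.2]
ft_force: [0.1, 0.1, 0.3]
finger_gap: 85.5
```

```bash
python3 - <<'E'
from h import *
import pickle
s=optics.snapshot("wrist"); cv2.imwrite("pics/i.png",s["color"]); pickle.dump(s,open("i.pkl","wb"))
print(sense()["tool_pos"],sense()["tcp_rot"])
for q in ["brush_grip","brush","slim_brush_grip"]:
  for d in spotter.search_frame(s,q)[:3]: print(q,d["p"],c2w(s,d["xyz"]))
cv2.imwrite("pics/iz.png",cv2.resize(s["color"],None,fx=1.5,fy=1.5,interpolation=cv2.INTER_CUBIC))
E
```

```text
[448.9879304  340.92638945 324.36848611] [-1.79820672e+02  1.52756512e-01 -1.70290729e+02]
brush_grip 0.89 [494.72915176 356.00435656 142.98097768]
brush_grip 0.67 [521.17887853 485.37814376  48.43228579]
brush 0.97 [527.82649738 485.60284569  47.88577629]
brush 0.85 [491.87668372 356.73542526 143.68023777]
brush 0.56 [440.04673663 469.05308958  54.33551848]
slim_brush_grip 0.62 [516.38578061 249.39949211 161.24359808]
```

View pics/iz.png

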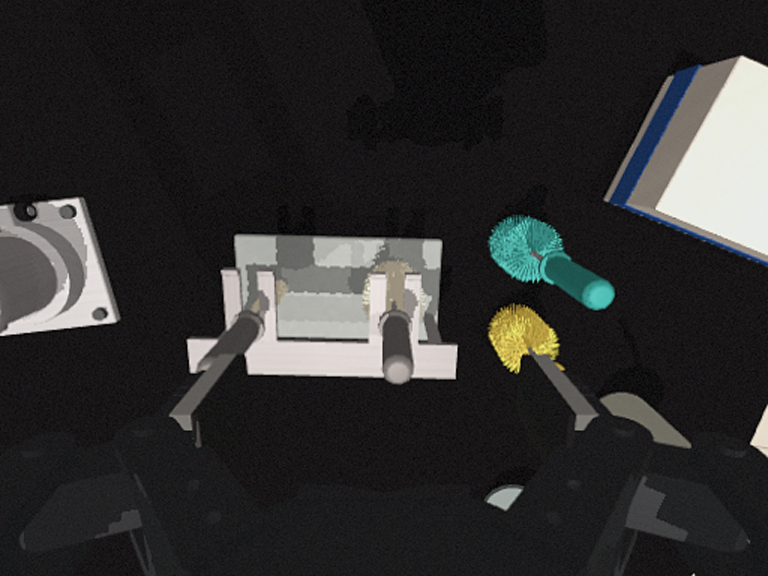

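```bash
python3 - <<'E'
from h import *
import pickle
s=pickle.load(open("i.pkl","rb"))
cv2.imwrite("pics/iz2.png",cv2.resize(s["color"][165:265,210:310],None,fx=6,fy=6,interpolation=cv2.INTER_CUBIC))
P=[(504.5,357.7,z) for z in (210,135,130)]
print(w2p(s,P)); 
E
```

```text
[[263.14347229 249.86102154]
 [261.73105062 219.29456904]
 [261.65790698 217.71051318]]
```

View pics/iz2.png

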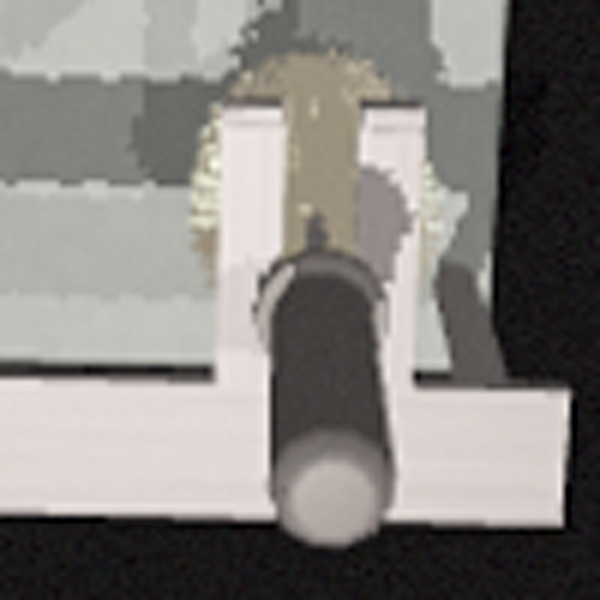

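>>> apply_moves(
  series=[
    [1,[0.05,0.018,0],0],
    [1,[0.0535,0.018,-0.05],0],
    [1,[0.0535,0.018,-0.1],0],
    [1,[0.0535,0.018,-0.14],0],
    [1,[0.0535,0.018,-0.158],0],
  ],
)

```text
time: 12.05
tool_pos: [502.2, 355.9, 164.7]
tcp_rot: [-179.8, 0.0, -170.5]
ft_force: [-0.2, 0.1, 0.2]
finger_gap: 85.3
```

```bash
python3 - <<'E'
from h import *
print(sense()["tool_pos"],sense()["tcp_rot"],sense()["ft_force"])
s=optics.snapshot("wrist"); cv2.imwrite("pics/j.png",s["color"])
s=optics.snapshot("scene"); cv2.imwrite("pics/js.png",cv2.resize(s["color"][100:230,300:430],None,fx=4,fy=4))
E
```

```text
[502.16310537 355.85814421 164.70896209] [-1.79775047e+02  3.72017226e-02 -1.70490234e+02] [-0.21795782  0.13232626  0.15151011]
```

View pics/j.png

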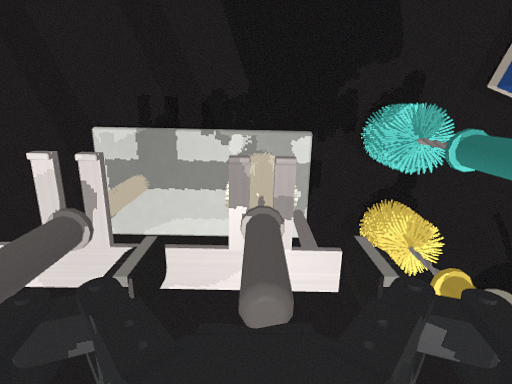

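View pics/js.png

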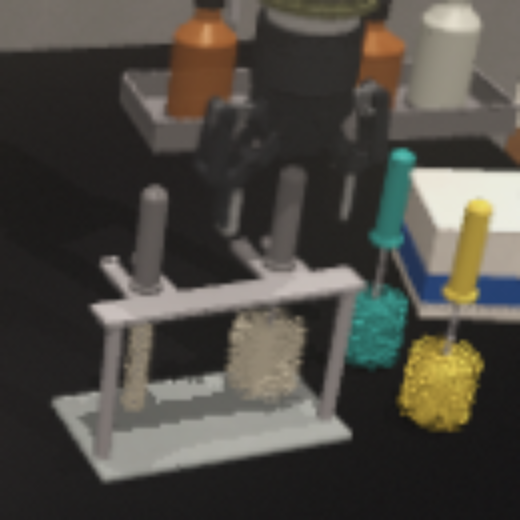

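>>> apply_moves(
  series=[
    [1,[0,0.0035,0],0],
    [1,[0,0.0035,0],0],
    [0.3,[0,0.0035,0],0],
    [0.05,[0,0.0035,0],0],
    [0.05,[0,0.0035,0],0],
  ],
  grip_force=50,
)

```text
time: 12.78
tool_pos: [502.3, 360.1, 165.9]
tcp_rot: [-179.8, 0.1, -170.4]
ft_force: [0.3, -0.3, -0.3]
finger_gap: 32.2
```

>>> apply_moves(
  series=[
    [0.05,[0,0,0],0],
    [0.05,[0,0,0],0],
    [0.05,[0,0,0],0],
  ],
)

```text
time: 13.15
tool_pos: [502.4, 360.1, 166.0]
tcp_rot: [-179.8, 0.1, -170.4]
ft_force: [-0.4, -0.4, 1.5]
finger_gap: 18.8
```

```bash
python3 - <<'E'
from h import *
print(sense()["tool_pos"],sense()["tcp_rot"],sense()["ft_force"],sense()["finger_gap"])
s=optics.snapshot("wrist"); cv2.imwrite("pics/k.png",s["color"])
s=optics.snapshot("scene"); cv2.imwrite("pics/ks.png",cv2.resize(s["color"][100:230,300:430],None,fx=4,fy=4))
E
```

```text
[502.35058067 360.10841085 165.98965512] [-1.79802101e+02  9.10894876e-02 -1.70445412e+02] [-0.36906351 -0.36756099  1.45634357] 18.80793962632632
```

View pics/k.png

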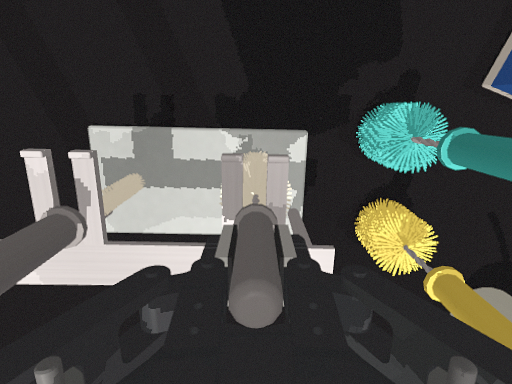

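View pics/ks.png

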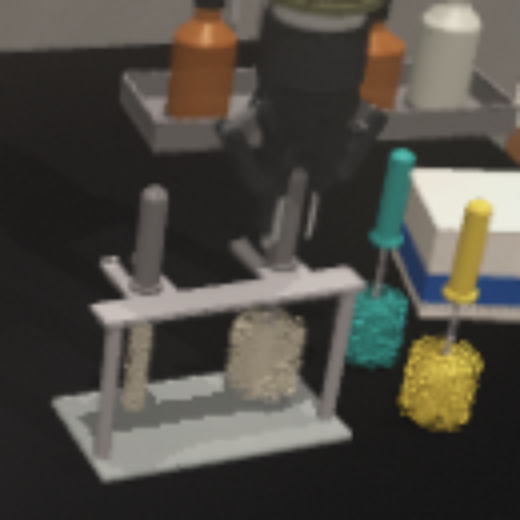

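>>> apply_moves(
  series=[
    [0.05,[0,0,0.006],0],
    [0.05,[0,0,0.012],0],
    [0.05,[0,0,0.012],0],
  ],
)

```text
time: 13.62
tool_pos: [502.9, 360.4, 179.0]
tcp_rot: [-179.8, 0.2, -170.4]
ft_force: [-0.3, 0.4, -0.5]
finger_gap: 18.9
```

```bash
python3 - <<'E'
from h import *
print(sense()["tool_pos"],sense()["tcp_rot"],sense()["ft_force"],sense()["finger_gap"])
s=optics.snapshot("wrist"); cv2.imwrite("pics/l.png",s["color"])
s=optics.snapshot("scene"); cv2.imwrite("pics/ls.png",cv2.resize(s["color"][100:230,300:430],None,fx=4,fy=4))
E
```

```text
[502.85193409 360.41120095 179.0396678 ] [-1.79837564e+02  1.79293769e-01 -1.70444554e+02] [-0.30874475  0.39932141 -0.52852957] 18.941403505641464
```

View pics/l.png

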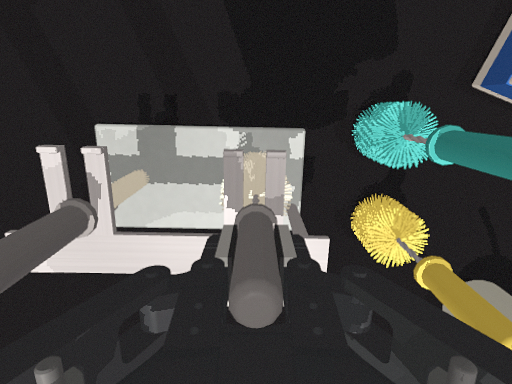

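View pics/ls.png

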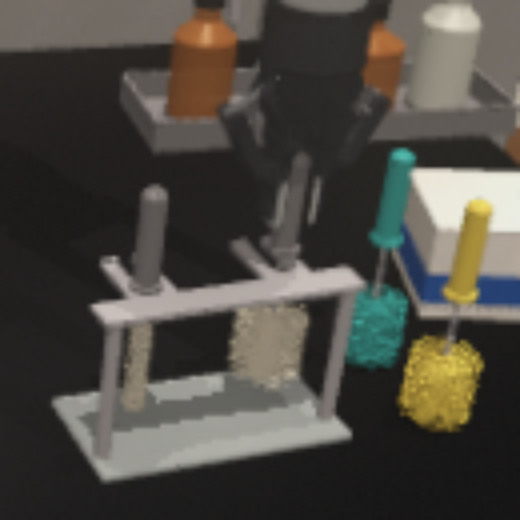

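>>> apply_moves(
  series=[
    [0.05,[-0.02,-0.0035,0],0],
    [0.05,[-0.045,-0.008,0],0],
    [0.05,[-0.07,-0.012,0],0],
    [0.05,[-0.09,-0.0155,0],0],
    [0.05,[-0.09,-0.0155,0.0],0],
  ],
)

```text
time: 14.35
tool_pos: [411.5, 344.6, 178.0]
tcp_rot: [-179.8, 0.1, -170.4]
ft_force: [0.2, -0.5, -1.5]
finger_gap: 18.9
```

```bash
python3 - <<'E'
from h import *
import pickle
print(sense()["tool_pos"],sense()["tcp_rot"],sense()["ft_force"],sense()["finger_gap"])
for n,(u,v) in {"scene":(290,100),"side":(130,110)}.items():
    s=optics.snapshot(n); cv2.imwrite(f"pics/m_{n}.png",cv2.resize(s["color"][v:v+120,u:u+120],None,fx=5,fy=5,interpolation=cv2.INTER_CUBIC)); pickle.dump(s,open(f"m_{n}.pkl","wb"))
    print(n, cv2.Rodrigues(np.array(s["rvec"]))[0][0])
E
```

```text
[411.46392333 344.60170859 178.00073726] [-1.79805620e+02  8.74042233e-02 -1.70391900e+02] [ 0.1914677  -0.45463743 -1.51169146] 18.90325009094188
scene [ 0.09312465  0.99545644 -0.01985652]
side [ 0.7391665  -0.67339864  0.01292909]
```

View pics/m_scene.png

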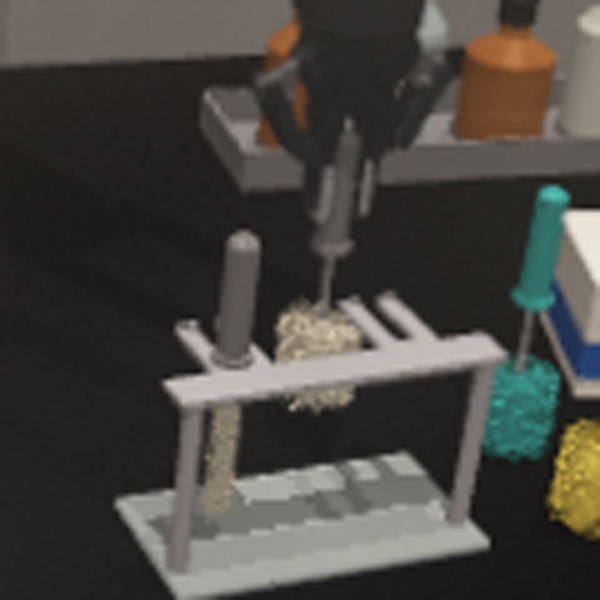

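View pics/m_side.png

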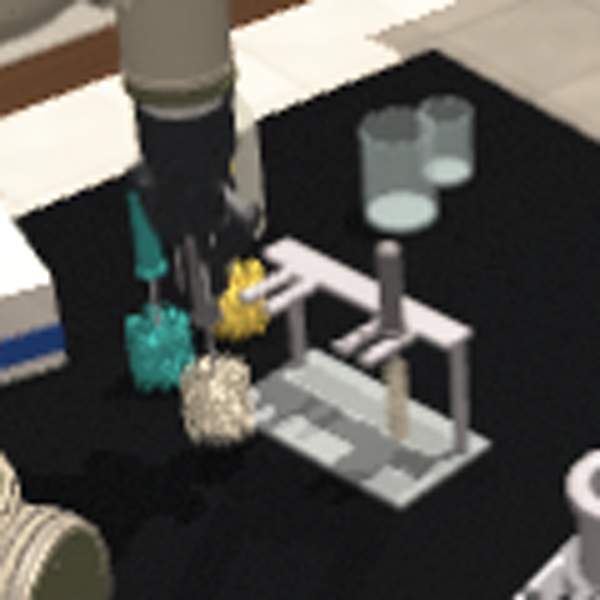

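```bash
python3 - <<'E'
from h import *
import pickle
np.set_printoptions(precision=1,suppress=True)
a=pickle.load(open("m_scene.pkl","rb"));b=pickle.load(open("m_side.pkl","rb"))
Ps=[]
for p,q in [((350,130),(191,240)),((330,245),(207,324)),((319,355),(219,400))]:
    P=tri([ray(a,(290+p[0]/5-.4,100+p[1]/5-.4)),ray(b,(130+q[0]/5-.4,110+q[1]/5-.4))]);Ps.append(P)
    print(P,w2p(a,P)[0]-(290+p[0]/5,100+p[1]/5))
d=Ps[0]-Ps[2];print(d/np.linalg.norm(d)*57)
# predicted for vertical brush at TCP
for z in (216,139,65): 
    P=(411.5,344.6,z); print((w2p(a,P)[0]-(290,100))*5,(w2p(b,P)[0]-(130,110))*5)
E
```

```text
[406.5 347.7 219.7] [-1.1  0.5]
[409.5 343.1 141.6] [-1.1  0.4]
[413.7 344.4  63. ] [-0.9  0.1]
[-2.6  1.2 56.9]
[341.4 141.3] [194.8 237.5]
[327.2 251.7] [204.1 319.5]
[314.1 351.5] [212.7 394.6]
```

>>> apply_moves(
  series=[
    [0.05,[0,-0.01,0.05],0],
    [0.05,[0.01,-0.04,0.095],0],
    [0.05,[0.03,-0.09,0.115],0],
    [0.05,[0.05,-0.14,0.115],0],
    [0.05,[0.075,-0.19,0.115],0],
  ],
)

```text
time: 15.08
tool_pos: [489.3, 153.1, 294.1]
tcp_rot: [-179.8, 0.3, -170.4]
ft_force: [1.5, 0.0, -0.6]
finger_gap: 19.0
```

>>> apply_moves(
  series=[
    [0.05,[0.02,-0.05,0],0],
    [0.05,[0.04,-0.1,0],0],
    [0.05,[0.06,-0.14,0],0],
    [0.05,[0.062,-0.155,0],0],
    [0.05,[0.062,-0.155,0],0],
  ],
)

```text
time: 15.7
tool_pos: [551.6, -2.8, 293.9]
tcp_rot: [-179.8, 0.2, -170.5]
ft_force: [0.4, 0.2, -1.3]
finger_gap: 19.0
```

```bash
python3 - <<'E'
from h import *
import pickle
print(sense()["tool_pos"])
for n,(u,v) in {"scene":(200,110),"side":(200,130)}.items():
    s=optics.snapshot(n); cv2.imwrite(f"pics/n_{n}.png",cv2.resize(s["color"][v:v+120,u:u+120],None,fx=5,fy=5,interpolation=cv2.INTER_CUBIC)); pickle.dump(s,open(f"n_{n}.pkl","wb"))
    for P in [(551,-2.8,332),(551,-2.8,255),(551,-2.8,148),(550,0,110)]: print(n,(w2p(s,P)[0]-(u,v))*5)
E
```

```text
[551.5780605   -2.82453436 293.85798141]
scene [250.2675564   23.61491488]
scene [254.10729987 159.93834871]
scene [259.00195769 332.85762484]
scene [265.33387652 388.72391341]
side [286.89049402 126.93750424]
side [284.68924186 220.11417536]
side [281.81301225 341.02233889]
side [277.27451097 380.47400164]
```

View pics/n_scene.png

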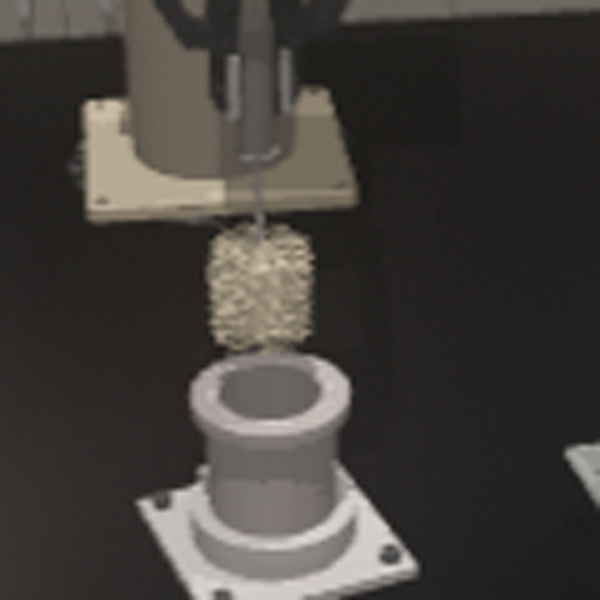

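View pics/n_side.png

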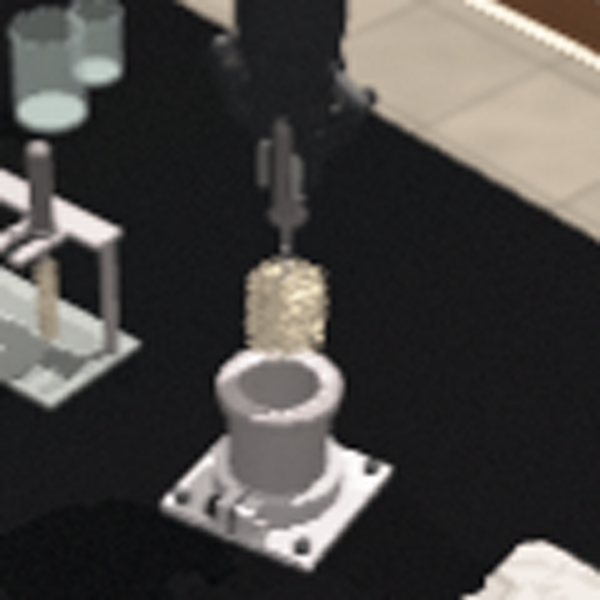

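>>> apply_moves(
  series=[
    [0.05,[-0.002,0.0035,0],0],
    [0.05,[-0.002,0.0035,-0.015],0],
    [0.05,[-0.002,0.0035,-0.03],0],
    [0.05,[-0.002,0.0035,-0.05],0],
    [0.05,[-0.002,0.0035,-0.06],0],
  ],
)

```text
time: 16.42
tool_pos: [548.2, 2.5, 231.4]
tcp_rot: [-179.9, 0.1, -170.4]
ft_force: [-1.2, 0.1, -0.7]
finger_gap: 18.9
```

```bash
python3 - <<'E'
from h import *
print(sense()["tool_pos"])
for n,(u,v) in {"scene":(200,110),"side":(200,130)}.items():
    s=optics.snapshot(n); cv2.imwrite(f"pics/o_{n}.png",cv2.resize(s["color"][v:v+120,u:u+120],None,fx=5,fy=5,interpolation=cv2.INTER_CUBIC))
E
```

```text
[548.15212202   2.50682713 231.38175525]
```

View pics/o_scene.png

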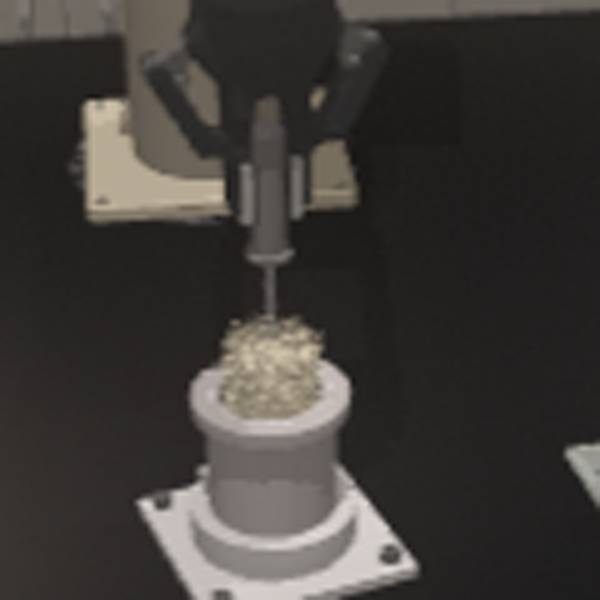

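View pics/o_side.png

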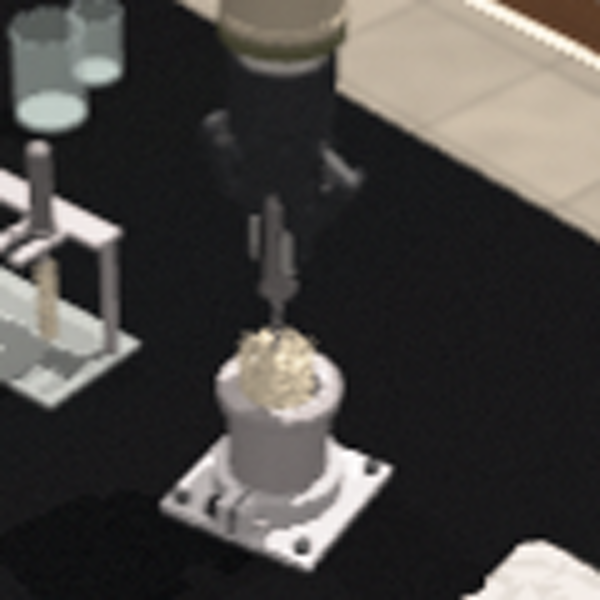

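>>> apply_moves(
  series=[
    [0.05,[0.001,-0.0015,-0.015],0],
    [0.05,[0.001,-0.0015,-0.03],0],
    [0.05,[0.001,-0.0015,-0.045],0],
    [0.05,[0.001,-0.0015,-0.055],0],
    [0.05,[0.001,-0.0015,-0.055],0],
  ],
)

```text
time: 17.15
tool_pos: [548.4, 1.0, 175.5]
tcp_rot: [-179.9, -0.1, -170.4]
ft_force: [0.1, -0.0, -0.4]
finger_gap: 18.8
```

>>> apply_moves(
  series=[
    [0.05,[0.001,-0.001,-0.003],0],
    [0.05,[0.001,-0.001,-0.004],0],
    [0.05,[0.001,-0.001,-0.004],0],
  ],
)

```text
time: 17.52
tool_pos: [549.6, -0.0, 171.8]
tcp_rot: [-179.9, -0.0, -170.4]
ft_force: [-0.5, 0.0, -0.6]
finger_gap: 18.7
```

```bash
python3 - <<'E'
from h import *
print(sense()["tool_pos"],sense()["ft_force"])
for n,(u,v) in {"scene":(200,110),"side":(200,130)}.items():
    s=optics.snapshot(n); cv2.imwrite(f"pics/p_{n}.png",cv2.resize(s["color"][v:v+120,u:u+120],None,fx=5,fy=5,interpolation=cv2.INTER_CUBIC))
    print(n,[(w2p(s,(550,1,z))[0]-(u,v))*5 for z in (171-146+190,171-146+110)])
E
```

```text
[ 5.49608070e+02 -2.43514963e-02  1.71784069e+02] [-0.51988044  0.04089123 -0.63389992]
scene [array([262.79335343, 225.48431176]), array([266.09013783, 351.29717769])]
side [array([278.92483097, 264.63613143]), array([276.95204467, 353.21931039])]
```

View pics/p_scene.png

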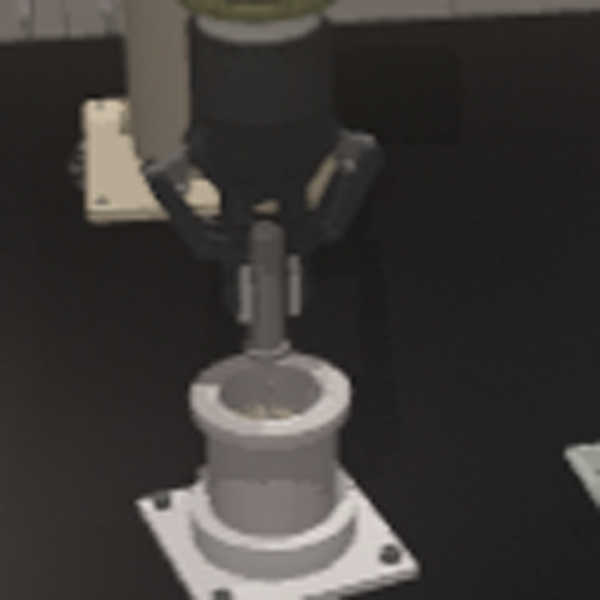

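View pics/p_side.png

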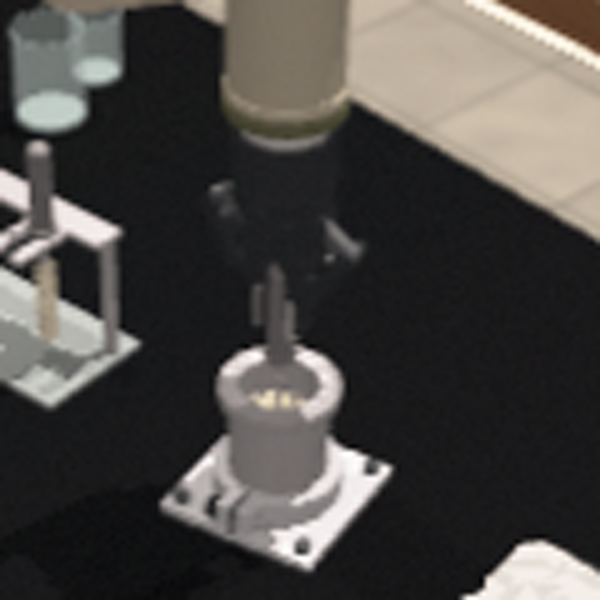

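>>> apply_moves(
  series=[
    [0.05,[0,0,0.02],0],
    [0.05,[0,0,0.04],0],
    [0.05,[0,0,0.04],0],
  ],
)

```text
time: 18.0
tool_pos: [551.6, -0.2, 215.7]
tcp_rot: [-179.8, 0.3, -170.4]
ft_force: [0.3, 0.2, -0.5]
finger_gap: 19.0
```

>>> apply_moves(
  series=[
    [0.05,[0,0,-0.02],0],
    [0.05,[0,0,-0.04],0],
    [0.05,[0,0,-0.041],0],
    [0.05,[0,0,-0.041],0],
  ],
)

```text
time: 18.5
tool_pos: [551.0, -0.1, 173.6]
tcp_rot: [-179.9, 0.2, -170.4]
ft_force: [0.0, 0.0, -0.6]
finger_gap: 19.1
```

>>> apply_moves(
  series=[
    [0.05,[0,0,0.02],0],
    [0.05,[0,0,0.04],0],
    [0.05,[0,0,0.04],0],
  ],
)

```text
time: 18.88
tool_pos: [553.2, -0.3, 217.9]
tcp_rot: [-179.8, 0.6, -170.4]
ft_force: [-0.8, -0.6, 0.2]
finger_gap: 18.7
```

>>> apply_moves(
  series=[
    [0.05,[0,0,-0.02],0],
    [0.05,[0,0,-0.04],0],
    [0.05,[0,0,-0.041],0],
    [0.05,[0,0,-0.041],0],
  ],
)

```text
time: 19.38
tool_pos: [552.6, -0.3, 175.8]
tcp_rot: [-179.8, 0.5, -170.4]
ft_force: [-0.2, -0.7, -0.5]
finger_gap: 18.9
```

>>> apply_moves(
  series=[
    [0.05,[-0.001,0,-0.003],0],
    [0.05,[-0.002,0,-0.005],0],
    [0.05,[-0.002,0,-0.005],0],
  ],
)

```text
time: 19.75
tool_pos: [550.5, -0.3, 170.9]
tcp_rot: [-179.8, 0.5, -170.4]
ft_force: [-0.9, -1.2, -1.6]
finger_gap: 19.1
```

```bash
python3 - <<'E'
from h import *
print(sense()["tool_pos"],sense()["ft_force"])
for n,(u,v) in {"scene":(200,110),"side":(200,130)}.items():
    s=optics.snapshot(n); cv2.imwrite(f"pics/q_{n}.png",cv2.resize(s["color"][v:v+120,u:u+120],None,fx=5,fy=5,interpolation=cv2.INTER_CUBIC))
E
```

```text
[ 5.50532434e+02 -2.78160762e-01  1.70872989e+02] [-0.92987478 -1.18549517 -1.55308644]
```

View pics/q_scene.png

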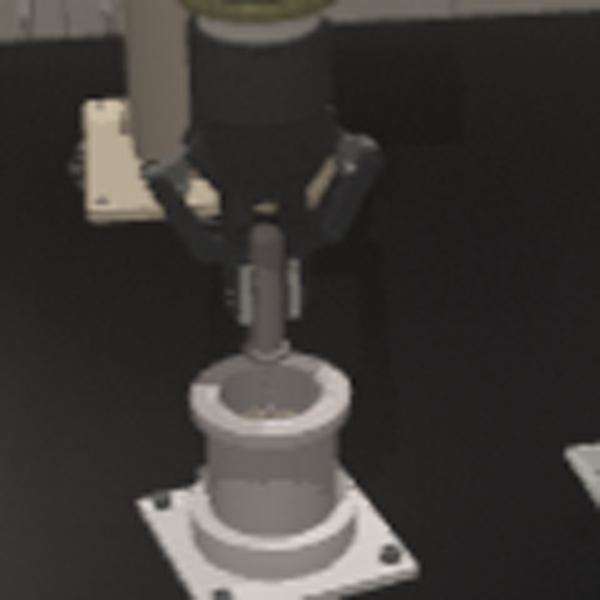

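>>> apply_moves(
  series=[
    [0.05,[0,0,0.04],0],
    [0.05,[0,0,0.08],0],
    [0.05,[0,0,0.115],0],
    [0.05,[0,0.0,0.125],0],
    [0.05,[-0.01,0.05,0.125],0],
  ],
)

```text
time: 20.48
tool_pos: [541.5, 47.8, 296.3]
tcp_rot: [-179.7, 0.6, -170.7]
ft_force: [0.4, 0.9, -1.2]
finger_gap: 19.2
```

>>> apply_moves(
  series=[
    [0.05,[-0.03,0.05,0],0],
    [0.05,[-0.06,0.1,0],0],
    [0.05,[-0.09,0.15,0],0],
    [0.05,[-0.115,0.2,0],0],
    [0.05,[-0.13,0.25,0.0],0],
  ],
)

```text
time: 21.1
tool_pos: [409.9, 299.2, 295.0]
tcp_rot: [-179.7, 0.5, -170.7]
ft_force: [0.9, 0.1, -0.9]
finger_gap: 19.0
```

>>> apply_moves(
  series=[
    [0.05,[0.001,0.03,-0.04],0],
    [0.05,[0.001,0.0445,-0.08],0],
    [0.05,[0.001,0.0445,-0.11],0],
    [0.05,[0.001,0.0445,-0.116],0],
    [0.05,[0.001,0.0445,-0.116],0],
  ],
)

```text
time: 21.72
tool_pos: [410.7, 343.4, 178.8]
tcp_rot: [-179.7, 0.5, -170.7]
ft_force: [0.2, 1.3, -0.4]
finger_gap: 18.8
```

```bash
python3 - <<'E'
from h import *
import pickle
print(sense()["tool_pos"],sense()["tcp_rot"])
s=optics.snapshot("wrist"); cv2.imwrite("pics/r.png",s["color"]);pickle.dump(s,open("r.pkl","wb"))
for n,(u,v) in {"scene":(290,100),"side":(130,110)}.items():
    s=optics.snapshot(n); cv2.imwrite(f"pics/r_{n}.png",cv2.resize(s["color"][v:v+120,u:u+120],None,fx=5,fy=5,interpolation=cv2.INTER_CUBIC))
E
```

```text
[410.73633644 343.37119398 178.81780772] [-179.67108586    0.45664388 -170.67190177]
```

View pics/r.png

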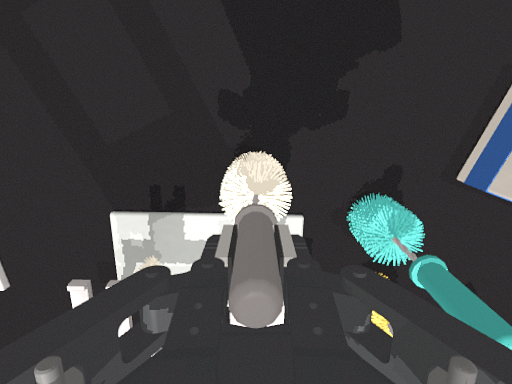

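View pics/r_scene.png

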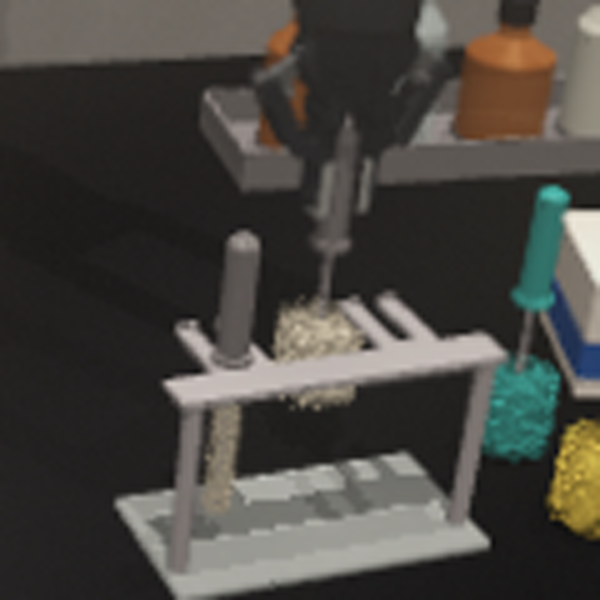

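View pics/r_side.png

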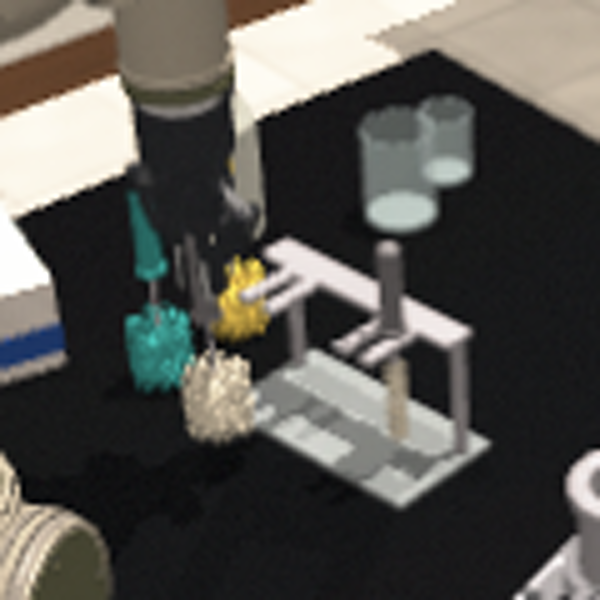

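>>> apply_moves(
  series=[
    [0.05,[0.02,0.0038,0],0],
    [0.05,[0.035,0.006,0],0],
    [0.05,[0.05,0.0086,0],0],
    [0.05,[0.05,0.0086,0],0],
  ],
)

```text
time: 22.38
tool_pos: [463.0, 352.6, 181.3]
tcp_rot: [-179.8, 0.7, -170.7]
ft_force: [-0.7, 0.1, -1.5]
finger_gap: 19.2
```

```bash
python3 - <<'E'
from h import *
print(sense()["tool_pos"],sense()["ft_force"])
s=optics.snapshot("wrist"); cv2.imwrite("pics/s.png",s["color"])
s=optics.snapshot("scene"); u,v=290,100; cv2.imwrite("pics/s_scene.png",cv2.resize(s["color"][v:v+120,u:u+120],None,fx=5,fy=5,interpolation=cv2.INTER_CUBIC))
E
```

```text
[462.96170256 352.62907372 181.34729013] [-0.72776648  0.0622379  -1.48517928]
```

View pics/s.png

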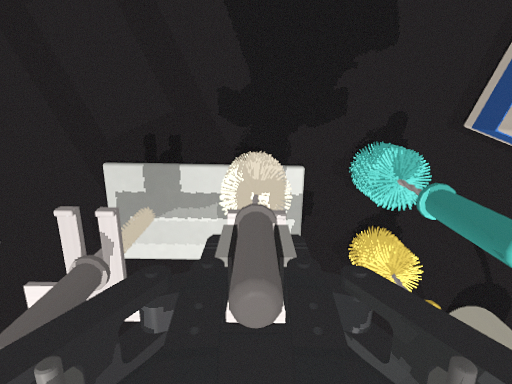

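View pics/s_scene.png

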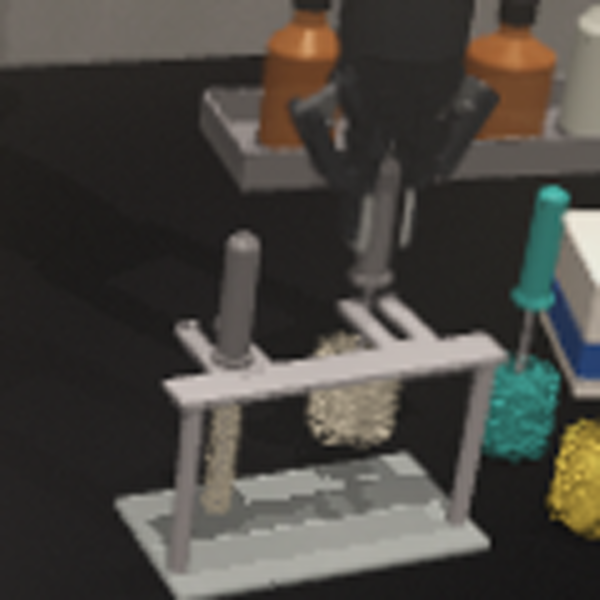

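>>> apply_moves(
  series=[
    [0.05,[0.015,0.0025,-0.001],0],
    [0.05,[0.028,0.0047,-0.003],0],
    [0.05,[0.0385,0.0067,-0.003],0],
    [0.05,[0.0385,0.0067,-0.003],0],
  ],
)

```text
time: 22.98
tool_pos: [500.8, 359.2, 177.8]
tcp_rot: [-179.8, 0.6, -170.7]
ft_force: [-0.3, 0.3, -0.7]
finger_gap: 18.9
```

```bash
python3 - <<'E'
from h import *
print(sense()["tool_pos"],sense()["ft_force"])
s=optics.snapshot("wrist"); cv2.imwrite("pics/t.png",s["color"])
s=optics.snapshot("scene"); u,v=290,100; cv2.imwrite("pics/t_scene.png",cv2.resize(s["color"][v:v+120,u:u+120],None,fx=5,fy=5,interpolation=cv2.INTER_CUBIC))
E
```

```text
[500.78717014 359.22344279 177.81884932] [-0.34923764  0.2544525  -0.74108725]
```

View pics/t_scene.png

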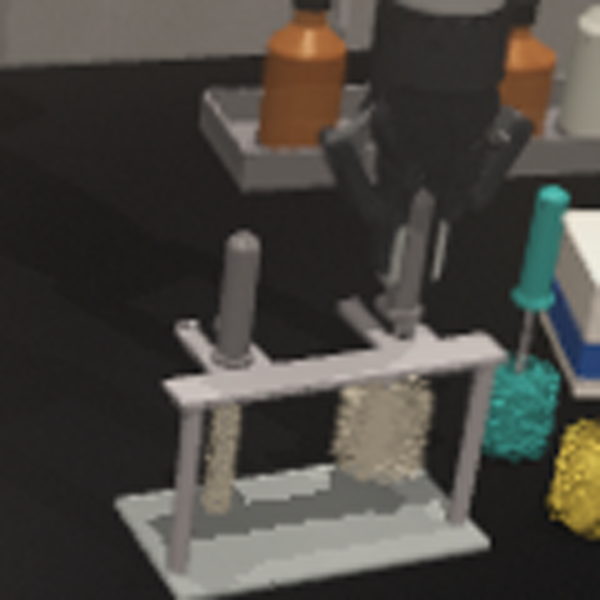

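Stem is inside the slot; lower about 12 mm to seat the collar.

>>> apply_moves(
  series=[
    [0.05,[0.0005,0,-0.005],0],
    [0.05,[0.0005,0,-0.009],0],
    [0.05,[0.0005,0,-0.011],0],
    [0.05,[0.0005,0,-0.0115],0],
    [0.05,[0.0005,0,-0.0115],0],
  ],
)

```text
time: 23.7
tool_pos: [500.6, 359.2, 166.3]
tcp_rot: [-179.8, 0.6, -170.7]
ft_force: [-0.0, -0.4, -0.4]
finger_gap: 19.0
```

>>> apply_moves(
  series=[
    [0.05,[0.0,0,-0.001],0],
    [0.05,[0.0,0,-0.0015],0],
    [0.05,[0,0,-0.0015],0],
  ],
)

```text
time: 24.08
tool_pos: [500.9, 359.3, 165.9]
tcp_rot: [-179.8, 0.7, -170.7]
ft_force: [-1.9, -2.1, 5.6]
finger_gap: 18.6
```

```bash
python3 - <<'E'
from h import *
print(sense()["tool_pos"],sense()["ft_force"])
s=optics.snapshot("scene"); u,v=290,100; cv2.imwrite("pics/u_scene.png",cv2.resize(s["color"][v:v+120,u:u+120],None,fx=5,fy=5,interpolation=cv2.INTER_CUBIC))
E
```

```text
[500.86559853 359.34642364 165.94063087] [-1.86056258 -2.06648845  5.61414683]
```

View pics/u_scene.png

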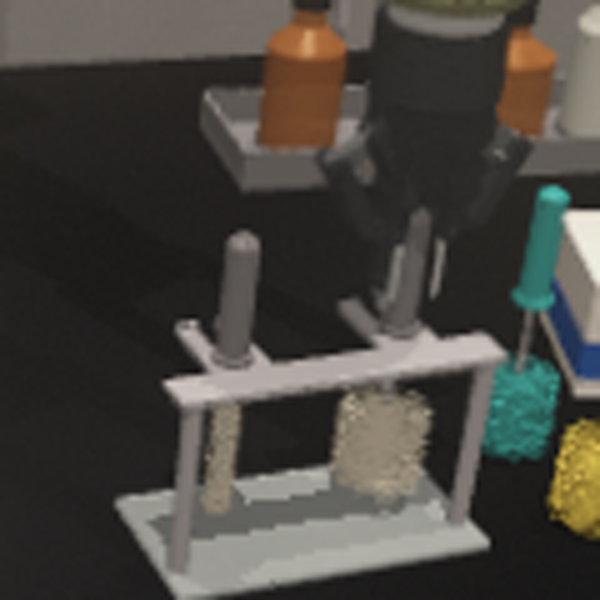

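Collar is on the prongs (contact +5.6 N). Release and rise straight up.

>>> apply_moves(
  series=[
    [0.3,[0,0,0.0],0],
    [0.5,[0,0,0.0],0],
    [0.8,[0,0,0.0],0],
    [1,[0,0,0],0],
    [1,[0,0,0],0],
  ],
)

```text
time: 24.75
tool_pos: [500.9, 359.3, 165.8]
tcp_rot: [-179.8, 0.7, -170.7]
ft_force: [0.3, -0.2, -0.5]
finger_gap: 85.5
```

```bash
python3 - <<'E'
from h import *
print(sense()["tool_pos"],sense()["ft_force"],sense()["finger_gap"])
s=optics.snapshot("wrist"); cv2.imwrite("pics/v.png",s["color"])
s=optics.snapshot("scene"); u,v=290,100; cv2.imwrite("pics/v_scene.png",cv2.resize(s["color"][v:v+120,u:u+120],None,fx=5,fy=5,interpolation=cv2.INTER_CUBIC))
E
```

```text
[500.85474904 359.33250735 165.84643121] [ 0.2860215  -0.1931554  -0.50395738] 85.46373328583176
```

View pics/v.png

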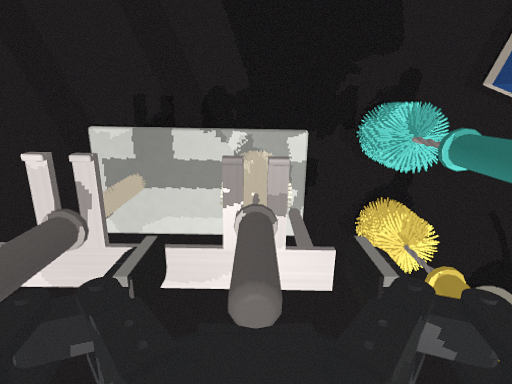

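View pics/v_scene.png

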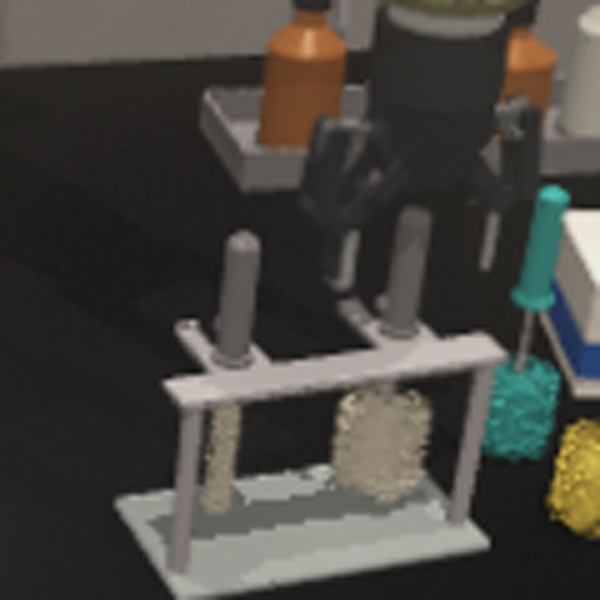

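>>> apply_moves(
  series=[
    [1,[0,0,0.04],0],
    [1,[0,0,0.09],0],
    [1,[0,0,0.14],0],
    [1,[-0.02,-0.05,0.14],-0.15],
    [1,[-0.04,-0.1,0.14],-0.3],
  ],
)

```text
time: 25.48
tool_pos: [460.8, 258.7, 306.8]
tcp_rot: [-179.8, 0.8, 171.9]
ft_force: [0.1, -0.4, 0.6]
finger_gap: 85.4
```

>>> apply_moves(
  series=[
    [1,[0,-0.06,0],-0.05],
    [1,[0,-0.12,0],-0.103],
    [1,[-0.01,-0.18,0],-0.103],
    [1,[-0.02,-0.24,0],-0.103],
    [1,[-0.03,-0.3,0],-0.103],
  ],
)

```text
time: 26.1
tool_pos: [430.2, -43.0, 307.1]
tcp_rot: [-179.8, 0.8, 166.0]
ft_force: [1.3, -0.3, 0.4]
finger_gap: 85.3
```

>>> apply_moves(
  series=[
    [1,[-0.02,-0.06,-0.02],0],
    [1,[-0.04,-0.12,-0.04],0],
    [1,[-0.05,-0.18,-0.06],0],
    [1,[-0.06,-0.24,-0.08],0],
    [1,[-0.06,-0.24,-0.08],0],
  ],
)

```text
time: 26.72
tool_pos: [368.4, -285.4, 225.4]
tcp_rot: [-179.9, 0.7, 165.8]
ft_force: [-0.5, -0.3, 0.4]
finger_gap: 85.5
```

```bash
python3 - <<'E'
from h import *
np.set_printoptions(precision=1,suppress=True)
import pickle
print(sense()["tool_pos"],sense()["tcp_rot"])
s=optics.snapshot("wrist"); cv2.imwrite("pics/w.png",s["color"]); pickle.dump(s,open("w.pkl","wb"))
for d in spotter.search_frame(s,"lid")[:2]: print(d["p"],c2w(s,d["xyz"]))
print(w2p(s,[(408,-288,18),(408,-288,62)]))
E
```

```text
[ 368.4 -285.4  225.4] [-179.9    0.7  165.8]
[[262.5 196.8]
 [263.4 209.6]]
```

View pics/w.png

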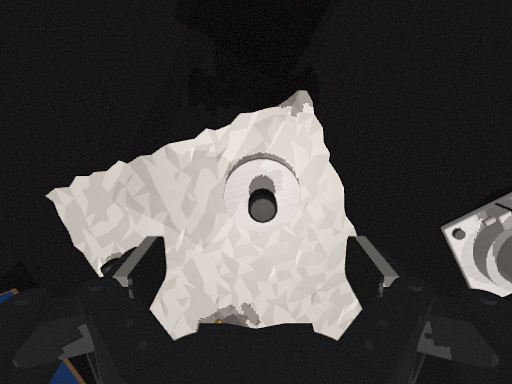

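>>> apply_moves(
  series=[
    [1,[0.0396,-0.0027,-0.03],0],
    [1,[0.0396,-0.0027,-0.08],0],
    [1,[0.0396,-0.0027,-0.13],0],
    [1,[0.0396,-0.0027,-0.165],0],
    [1,[0.0396,-0.0027,-0.178],0],
  ],
)

```text
time: 27.45
tool_pos: [408.9, -284.0, 47.0]
tcp_rot: [-180.0, 0.6, 166.0]
ft_force: [0.2, 0.6, 1.3]
finger_gap: 85.3
```

```bash
python3 - <<'E'
from h import *
print(sense()["tool_pos"],sense()["tcp_rot"],sense()["ft_force"])
s=optics.snapshot("wrist"); cv2.imwrite("pics/x.png",s["color"])
E
```

```text
[ 408.94729491 -283.96750565   46.97347362] [-179.96944275    0.60461378  165.96830506] [0.17747205 0.55055198 1.31631954]
```

View pics/x.png

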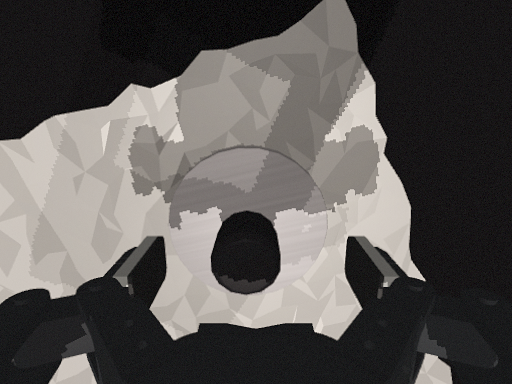

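>>> apply_moves(
  series=[
    [1,[-0.001,-0.004,-0.005],0],
    [1,[-0.001,-0.004,-0.0055],0],
    [1,[-0.001,-0.004,-0.0055],0],
  ],
)

```text
time: 27.88
tool_pos: [408.5, -288.9, 42.3]
tcp_rot: [-179.9, 0.7, 165.9]
ft_force: [0.9, 0.2, 0.4]
finger_gap: 85.7
```

>>> apply_moves(
  series=[
    [0.5,[-0.0005,0.0008,-0.001],0],
    [0.2,[-0.0005,0.0008,-0.001],0],
    [0.2,[-0.0005,0.0008,-0.001],0],
    [0.2,[-0.0005,0.0008,-0.001],0],
    [0.2,[-0.0005,0.0008,-0.001],0],
  ],
  grip_force=60,
)

```text
time: 28.5
tool_pos: [408.2, -288.4, 41.6]
tcp_rot: [-179.9, 0.7, 165.9]
ft_force: [-1.3, 0.7, 4.3]
finger_gap: 30.5
```

>>> apply_moves(
  series=[
    [0.2,[0,0,0],0],
    [0.2,[0,0,0.003],0],
    [0.2,[0,0,0.01],0],
    [0.2,[0,0,0.02],0],
    [0.2,[0,0,0.02],0],
  ],
)

```text
time: 29.12
tool_pos: [408.9, -289.0, 62.9]
tcp_rot: [-179.8, 0.8, 165.9]
ft_force: [0.3, -0.6, -6.8]
finger_gap: 30.6
```

```bash
python3 - <<'E'
from h import *
print(sense()["tool_pos"],sense()["tcp_rot"],sense()["ft_force"],sense()["wrist_torque"])
s=optics.snapshot("wrist"); cv2.imwrite("pics/y.png",s["color"])
s=optics.snapshot("side"); cv2.imwrite("pics/y_side.png",cv2.resize(s["color"][230:350,220:340],None,fx=5,fy=5,interpolation=cv2.INTER_CUBIC))
E
```

```text
[ 408.89881528 -289.02515318   62.89259936] [-179.8326564     0.84444992  165.94220358] [ 0.26688154 -0.61400421 -6.76503707] [0.02084113 0.01031273 0.03242923]
```

View pics/y.png

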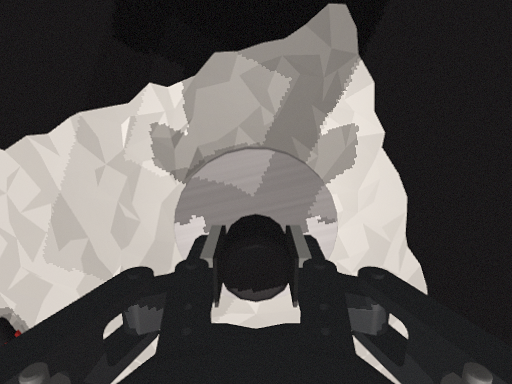

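View pics/y_side.png

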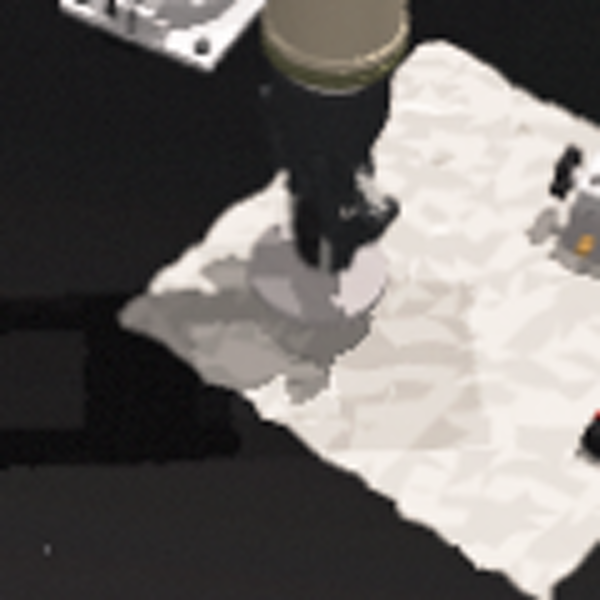

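>>> apply_moves(
  series=[
    [0.2,[0,0,0.05],0],
    [0.2,[0,0,0.1],0],
    [0.2,[0.015,0.03,0.13],0],
    [0.2,[0.04,0.08,0.13],0],
    [0.2,[0.065,0.13,0.13],0],
  ],
)

```text
time: 29.85
tool_pos: [473.9, -157.5, 192.4]
tcp_rot: [-179.9, 0.8, 165.9]
ft_force: [1.3, -0.8, -7.2]
finger_gap: 30.3
```

>>> apply_moves(
  series=[
    [0.2,[0.025,0.05,0],0],
    [0.2,[0.05,0.1,0],0],
    [0.2,[0.07,0.145,0],0],
    [0.2,[0.077,0.158,0],0],
    [0.2,[0.077,0.158,0],0],
  ],
)

```text
time: 30.48
tool_pos: [550.8, 1.3, 191.7]
tcp_rot: [-179.8, 0.8, 166.0]
ft_force: [-0.8, 0.2, -6.5]
finger_gap: 30.4
```

>>> apply_moves(
  series=[
    [0.2,[0.0005,-0.0013,-0.015],0],
    [0.2,[0.0005,-0.0013,-0.03],0],
    [0.2,[0.0005,-0.0013,-0.033],0],
    [0.2,[0.0005,-0.0013,-0.033],0],
  ],
)

```text
time: 30.98
tool_pos: [550.8, -0.5, 158.1]
tcp_rot: [-179.8, 0.7, 165.9]
ft_force: [0.6, -0.5, -5.7]
finger_gap: 30.2
```

```bash
python3 - <<'E'
from h import *
print(sense()["tool_pos"],sense()["tcp_rot"],sense()["ft_force"])
for n,(u,v) in {"scene":(200,110),"side":(200,130)}.items():
    s=optics.snapshot(n); cv2.imwrite(f"pics/z_{n}.png",cv2.resize(s["color"][v:v+120,u:u+120],None,fx=5,fy=5,interpolation=cv2.INTER_CUBIC))
E
```

```text
[ 5.50799908e+02 -5.26718276e-01  1.58079619e+02] [-179.83072593    0.7017531   165.92333504] [ 0.60234512 -0.46673448 -5.71677225]
```

View pics/z_scene.png

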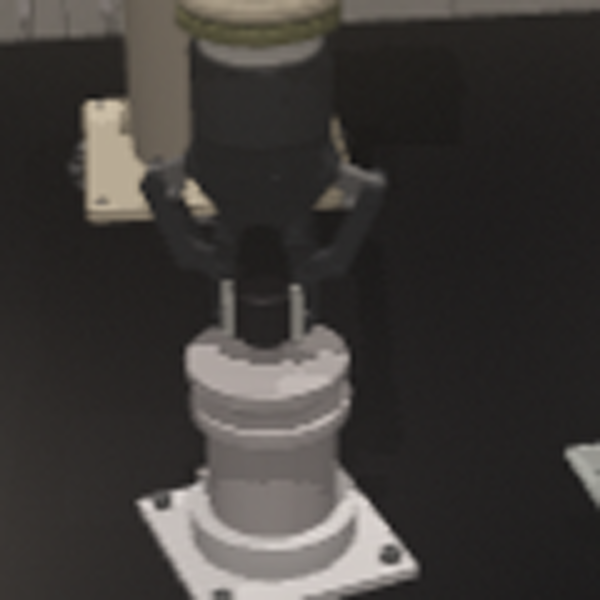

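View pics/z_side.png

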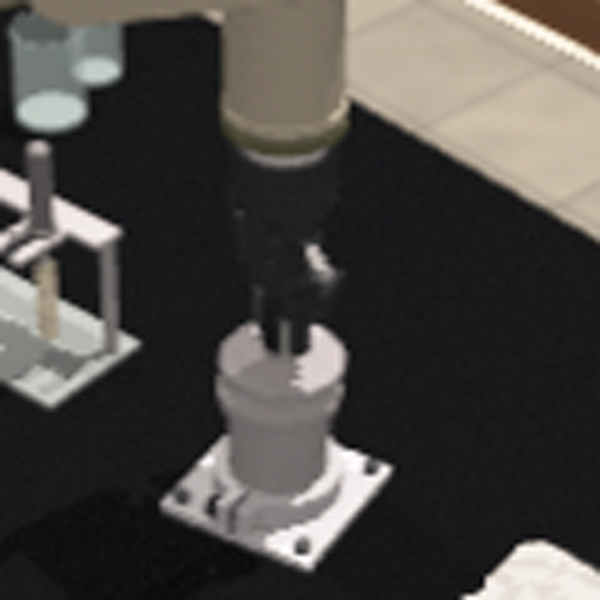

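>>> apply_moves(
  series=[
    [0.2,[0,0.0013,-0.003],0],
    [0.2,[0,0.0013,-0.008],0],
    [0.2,[0,0.0013,-0.012],0],
    [0.2,[0,0.0013,-0.014],0],
    [0.2,[0,0.0013,-0.014],0],
  ],
)

```text
time: 31.7
tool_pos: [551.4, 1.0, 144.9]
tcp_rot: [-179.8, 0.8, 165.9]
ft_force: [-0.0, -0.2, -7.3]
finger_gap: 30.1
```

>>> apply_moves(
  series=[
    [0.2,[0,-0.0005,-0.001],0],
    [0.2,[0,-0.0005,-0.002],0],
    [0.2,[0,-0.0005,-0.003],0],
    [0.2,[0,-0.0005,-0.003],0],
  ],
)

```text
time: 32.2
tool_pos: [551.8, 0.3, 143.7]
tcp_rot: [-179.8, 0.9, 165.9]
ft_force: [-6.1, -0.8, 6.7]
finger_gap: 30.1
```

>>> apply_moves(
  series=[
    [0.3,[0,0,0],0],
    [0.5,[0,0,0.0],0],
    [0.8,[0,0,0],0],
    [1,[0,0,0],0],
    [1,[0,0,0],0],
  ],
)

```text
time: 32.83
tool_pos: [552.0, 0.3, 143.8]
tcp_rot: [-179.8, 0.9, 166.0]
ft_force: [-1.1, -0.1, 0.1]
finger_gap: 85.4
```

```bash
python3 - <<'E'
from h import *
print(sense()["tool_pos"],sense()["tcp_rot"],sense()["ft_force"])
for n,(u,v) in {"scene":(200,110),"side":(200,130)}.items():
    s=optics.snapshot(n); cv2.imwrite(f"pics/A_{n}.png",cv2.resize(s["color"][v:v+120,u:u+120],None,fx=5,fy=5,interpolation=cv2.INTER_CUBIC))
E
```

```text
[5.51999351e+02 2.88796825e-01 1.43782486e+02] [-179.84410443    0.87968989  165.95116613] [-1.10628644 -0.10070138  0.09159093]
```

View pics/A_scene.png

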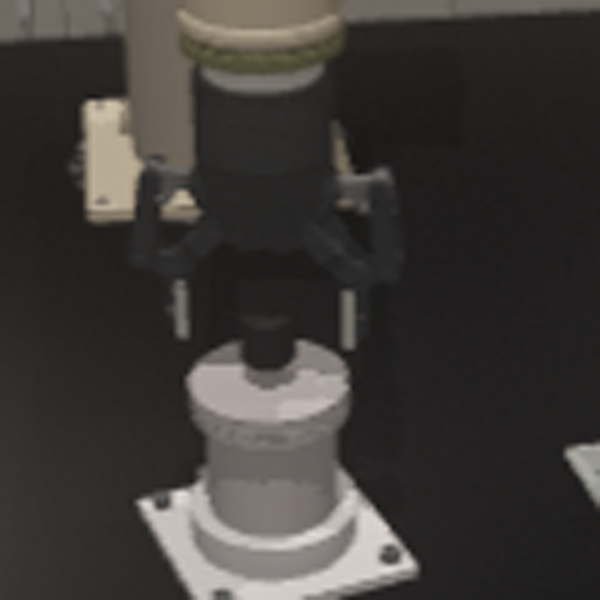

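View pics/A_side.png

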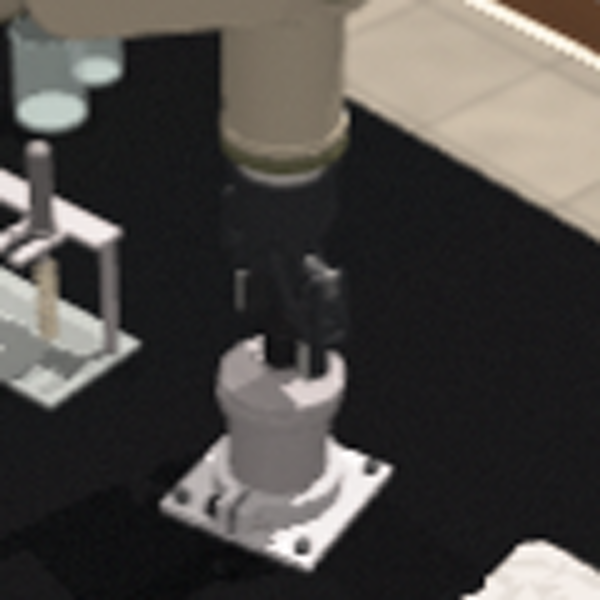

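Looks home. Retreat upward and check from above.

>>> apply_moves(
  series=[
    [1,[0,0,0.02],0],
    [1,[0,0,0.07],0],
    [1,[-0.02,0,0.12],0],
    [1,[-0.06,0.01,0.16],0],
    [1,[-0.063,0.011,0.16],0],
  ],
)

```text
time: 33.55
tool_pos: [489.6, 11.6, 310.5]
tcp_rot: [-179.9, 1.4, 166.0]
ft_force: [0.7, 0.7, -0.2]
finger_gap: 85.3
```

```bash
python3 - <<'E'
from h import *
print(sense()["tool_pos"],sense()["tcp_rot"],sense()["ft_force"])
s=optics.snapshot("wrist"); cv2.imwrite("pics/B.png",cv2.resize(s["color"][146:286,180:320],None,fx=4,fy=4,interpolation=cv2.INTER_CUBIC))
for n in ("scene","side"):
    s=optics.snapshot(n); u,v=((60,120) if n=="scene" else (130,110)); c=s["color"][v:v+150,u:u+370]if n=="scene" else s["color"][v:v+240,u:u+320]
    cv2.imwrite(f"pics/B_{n}.png",cv2.resize(c,None,fx=2.1,fy=2.1,interpolation=cv2.INTER_CUBIC))
E
```

```text
[489.59166812  11.62550724 310.48585024] [-179.94806329    1.43301889  165.97762651] [ 0.65058473  0.68520862 -0.15998479]
```

View pics/B.png

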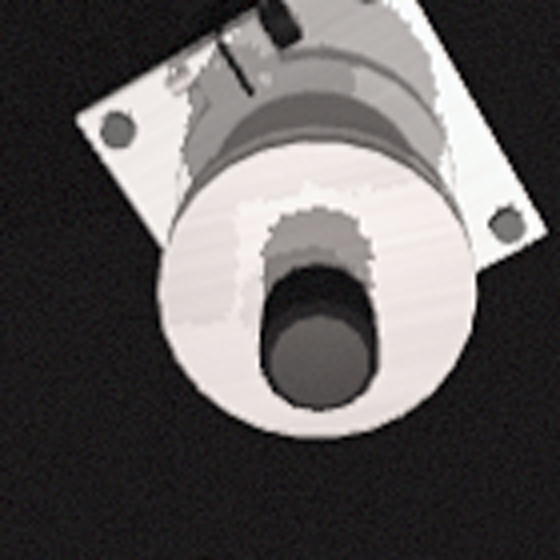

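View pics/B_scene.png

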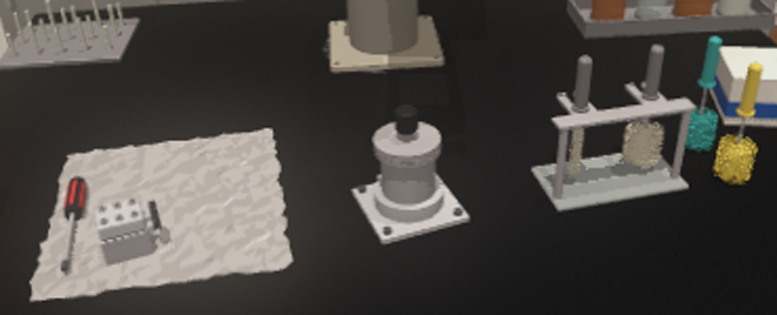

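View pics/B_side.png

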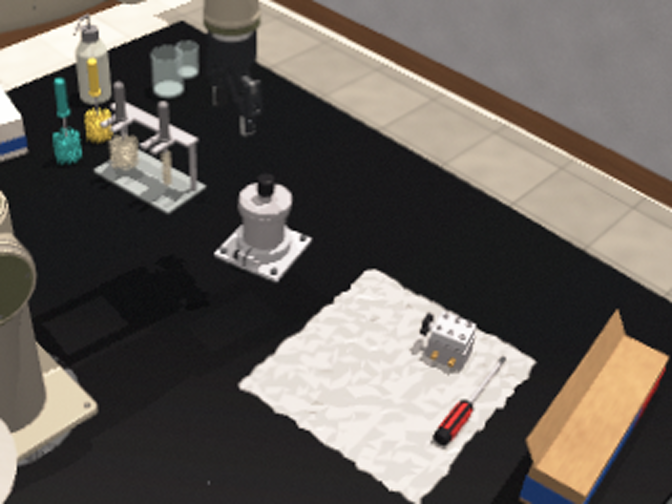

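Both views match the starting pictures (knob at 406,121 and 265,187; brush and slim brush in place). Handing in.

```bash
python3 -c "
from bench import hand_in; print(hand_in())"
```

```text
the job is handed in; nothing more can be done
None
```

I finished the whole job and handed it in at about 34 s of the 72 s limit. The hand-in reports no verdict.

**What I did:** I stood the cover on the free quarter of the foil and took the cream wide brush from `slot_left`. I made three downstrokes, with the bristles drawn up to the mouth in between. By arm position, the tip came within about 3 to 8 mm of the bottom on each, and I saw no contact force there. I then hung the brush back in `slot_left` and put the cover back on the vessel.

**Last checks:**
- **Cover:** it met the rim at a tool height of 143.7 mm, against 143.1 mm when I first gripped it. In the last pictures it looks level, and the knob is on the same pixels as at the start to within about 1 to 2 mm.
- **Brush:** it hangs by its collar, let go, looking as it did at the start.
- **Other items:** the slim brush, valve block and hex driver look unmoved.
- **Arm:** the gripper is open and clear of everything.

**Did not fully agree:**
- **Brush tilt:** it sat about 3° off vertical in the grip, which caused no trouble.
- **Camera fits:** the fits for the vessel axis and the cover differed by up to 4 mm in x. I relied on the pose at which I first gripped the cover.

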